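Key a model-aircraft wheel onto its stub axle

ROBOT

A 6-joint arm with a two-finger parallel gripper is mounted at the origin on the work surface. World frame = base frame: x ahead of the robot, y to its left, z up, the work surface at z = 0. Lengths are in m, angles in rad, forces in N, time in s.
With the tool pointing down it reaches from about 0.35 to 1 m from the base axis. Payload 7.1 kg.
Tool frame: the origin (TCP) lies on the centre line of the jaws, within the pads' length; the fingertips stand 17 mm ahead of it and the grasp point (between the pads) lies 2 mm behind it; x points along the fingers, y is the direction in which the jaws open and shut, and the axes are right-handed (so a half turn about x gives the same grasp; the last joint's range is limited). The gripper opens to 85 mm and grips with 20 to 120 N. Pads are 22 mm wide; open, the fingers measure 114 mm over their backs; the gripper's body (76 mm by 85 mm) begins 54 mm behind the grasp point. The pads swing forward as they close: fully open they stand 13 mm farther back than shut.
Start: joints at [-1.122, 0.423, 1.63, -0, 1.089, -0.019], TCP at [0.282, -0.558, 0.248] pointing down, gripper open.
Joint ranges: [-3, 3], [-0.9, 2.11], [0.09, 2.58], [-1.31, 4.45], [0.11, 2.69], [-2.54, 2.54]. Speed limits (rad/s): [2.39, 2.39, 3.01, 3.14, 3.14, 3.14].

INTERFACE

Orientations are given as [roll, pitch, yaw] about the fixed x, y, z axes, in that order (R = Rz(yaw) Ry(pitch) Rx(roll)).
In Python, from station import robot gives the robot as it stands.
- The arm moves only by the shell command python3 -m jog 'ROWS' [FORCE]. ROWS is JSON, a list of rows, each a list of 5 numbers: the shift along the tool's x, y, z in m, then the turn about the tool's x in degrees, then the closure, from 0 (fully open) to 1 (shut). A call has exactly 8 rows; each row shifts and turns the commanded pose from where the row before left it, along the tool's axes as they then stand; what a row does not reach is not made up. A row lasts 1/8 s, in which the tool goes at most 62.5 mm and 10.7 degrees, less where a joint would pass 70% of its speed; a pose out of reach is approached as far as the arm can. A call with a gripper value outside its range is refused whole. The fingers move at their own pace and stop on an object; FORCE is the grip in N (left out, the last holds). Time passes only in rows, so rows that do not move let the fingers close, or fill a call up. It gives the time, the measured TCP pose, the force and the opening at its end, in the units of the state.
- robot.observe(): the state, without advancing time (a new reading comes with each control period).
- robot.get_image(name): name is "side" or "top"; returns a dict with "pixels" (384x512x3 uint8, red, green, blue), "range_z" (384x512 float32, m along the optical axis (not along the pixel's ray), 0 where there is no reading), "fx", "fy", "cx", "cy" (pixels), "pose" (4x4, takes a point from camera to world coordinates). Camera axes: x right, y up, looking along -z (the intrinsics and any distortion apply to the point x, -y, -z); pixel columns grow to the right and rows downward; lengths in m; the calibration is good to about 2 mm. A picture is of the moment at which its call begins.
- robot.finish_job(): hands the job in, once; it reports no verdict.
The state is a dict: "clock": time; "joint_positions": joint angles; "qd": joint speeds; "tau": joint torques, N m; "tcp_pos": TCP position; "eef_rot": TCP orientation; "force": force on the tool from outside, world axes, zero at the start; "moment": the same for the moment, N m; "width": finger opening in m.
Only numpy, scipy, OpenCV 4.12 (cv2) and the standard library are available. Lean on these libraries where they do the work, as an engineer would, in place of code of your own. Each camera call takes 0.05 s, during which the arm holds its last target.

TASK

Take the brass key from the wooden rack and drop it into the slot of the upright stub axle on the pine board, so that it stands right down on the bottom of the slot; then slide the wheel, hub boss up, onto axle and key until the hub sits fully home on the axle's shoulder, and let go. The hub turns inside the wheel, so nobody knows which way its keyway points: rest the hub lightly on the key, turn it by feel until the keyway finds the key, and guide it down by hand, never letting it drop and never bearing on axle or key with more than 40 newtons. Do not disturb the jar, the cup or the screwdriver.

Things in the scene. Friction and masses are not known exactly. Their poses are not given: they have to be found in the camera images.
- jig: Pine board 170 x 120 x 20 mm, bolted to the bench (its place and heading vary, it does not move), with the upright steel stub axle at its centre. Origin at the centre of its underside, on the axle's centreline; z up, +x towards the key slot.
- shoulder (a point): Centre of the top face of the axle's shoulder (flat ring, 36 mm in diameter, steel), on the centreline, 44 mm above the bench; z up, +x towards the key slot. Above it the axle is 20 mm in diameter and 34 mm high, chamfered 2.5 mm at its top (78 mm above the bench). The hub must come to rest on this face.
- slot (a point): Middle of the key's place at the height of the axle's top, 9.15 mm from the centreline; axes as shoulder. The slot is open outwards and at the top, 9.4 mm wide (along y, chamfered 1.5 mm at the top), its back 3.6 mm from the centreline; it goes on down into the shoulder as the pocket.
- key: Loose brass key, a bar 10 mm (its x) by 8 mm (its y) by 46 mm tall, foot chamfered 1.3 mm, top square, 30 g. Origin at the centre of its foot, z up. It stands in the rack, its upper 24 mm above the wood. In the axle its 10 mm side lies along the slot's x; a half turn makes no difference. Seated, its top is 6 mm below the axle's top and it juts out about 4 mm.
- rack: Fixed wooden rack block 90 x 70 x 30 mm with a hole 22 mm deep at its centre in which the key stands (foot 8 mm above the bench), 10 mm side along the rack's x; its place and heading vary. Origin at the centre of its underside.
- wheel: Loose wheel lying flat on the bench, about 0.35 kg: black tyre 112 mm in diameter, 24 mm thick; cream disc (upper face at 18 mm) with one dark spot on its +x side; aluminium hub. Origin at the centre of the tyre's underside, z up. The hub's lower face is 2 mm above the origin, so at home the origin is 2 mm below shoulder.
- jar: Glass jar with green lid, 68 mm wide, 100 mm high; bystander. Origin at the centre of its underside.
- cup: Dark brown cup, 64 mm wide, 55 mm high; bystander. Origin at the centre of its underside.
- driver: Screwdriver with red handle, 170 mm long, lying; bystander.
- pocket (a point): Middle of the pocket's floor, straight below slot, 52 mm below the axle's top, where the key's foot must stand. The pocket is 18 mm deep below the shoulder, 9.4 mm wide, 3.6 to 14.7 mm from the centreline. A key held by its topmost 8 mm has its foot in the pocket when the fingertips are just above the axle's top; let go, it falls the last 15 mm or so by itself.
- boss (a point): Centre of the top of the wheel's round hub boss, 52 mm above the wheel's origin (28 mm above the tyre), axes as the wheel (not the hub). The boss is 40 mm in diameter: grip it from above. The bore goes right through, 21.6 mm in diameter, with a keyway 9.6 mm wide out to 16.8 mm from the centre, below chamfered 1.8 mm round the bore and 0.5 mm beside the keyway.
- spot (a point): Dark spot on the wheel's disc, 30 mm from its centre along the wheel's +x. The hub turns in the wheel with slight friction (0.04 N m) and stays where left: its keyway points from the centre towards this spot give or take 0.85 rad; that angle is not reported, but may be seen from above. Gripping the boss may turn the hub by up to 0.15 rad more.
Not all that is in view belongs to the job. What is shaped like the jig but green, pink or red is not meant.

How it is judged:
By the outcome, as a careful person would: the job done as asked, in the order asked, and still so for the second after the job is handed in, with the robot touching nothing.
It also fails if it takes over 72 s, if anything falls off the work surface, if the arm or the gripper's body presses on something with over 40 N, if the wrist force passes 120 N, or if a joint passes its speed limit or range.

## Working session

There is one attempt and no reset: what is moved stays moved. The work goes in short steps, Python scripts to look and compute and a shell command to move; the robot and the scene stay as the last step left them, time stands still between calls to the robot, and variables do not carry over. Pictures are saved under pics/ and viewed, and the job is handed in when it is done.

```bash
ls; mkdir -p pics
python3 - <<'E'
from station import robot
import cv2,numpy as np
print(robot.observe())
for n in("side","top"):
    d=robot.get_image(n); cv2.imwrite(f"pics/{n}0.png",d["pixels"][:,:,::-1]); np.savez(f"pics/{n}0.npz",**d)
    print(n,d["fx"],d["fy"],d["cx"],d["cy"],d["pose"].round(4).tolist(),[k for k in d])
E
```

```text
pics
{'clock': 0.0, 'joint_positions': array([-1.12199045e+00,  4.23843279e-01,  1.63071126e+00, -1.02918315e-05,
        1.08858685e+00, -1.89600025e-02]), 'qd': array([-0.00081346,  0.0002643 , -0.0005722 ,  0.00093285,  0.00071436,
       -0.00089595]), 'tau': array([-1.66349946e-03, -5.57386315e+01, -2.81743169e+01, -4.38448242e-04,
        7.21463279e-03, -1.91074753e-05]), 'tcp_pos': array([ 0.28162172, -0.55736283,  0.24753579]), 'eef_rot': array([-1.58387363,  1.56924756,  2.02548968]), 'force': array([-0.38370177, -0.83212184,  0.69421599]), 'moment': array([ 0.00577332,  0.04203405, -0.0626466 ]), 'width': 0.08511250935752651}
side 497.90934606066946 497.90934606066946 259.25332301313773 189.92192122162913 [[0.9953, 0.0602, -0.0761, 0.4373], [-0.0967, 0.5552, -0.8261, -1.0028], [-0.0075, 0.8295, 0.5584, 0.7411], [0.0, 0.0, 0.0, 1.0]] ['pixels', 'range_z', 'fx', 'fy', 'cx', 'cy', 'pose']
top 404.6311119588528 404.6311119588528 249.56607019087255 196.71066996544056 [[-0.0706, 0.9688, -0.2376, 0.2559], [-0.9975, -0.0682, 0.0186, -0.0438], [0.0018, 0.2384, 0.9712, 1.2605], [0.0, 0.0, 0.0, 1.0]] ['pixels', 'range_z', 'fx', 'fy', 'cx', 'cy', 'pose']
```

View pics/side0.png

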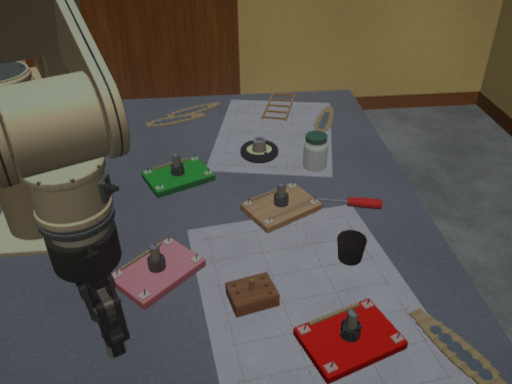

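View pics/top0.png

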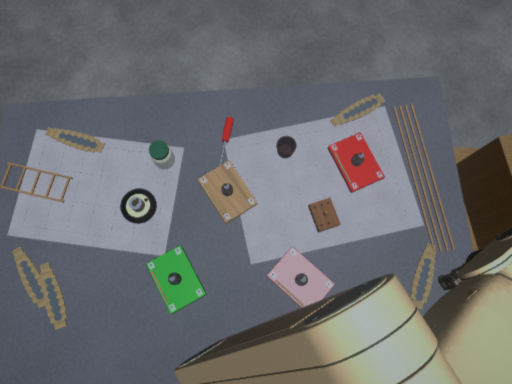

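Side view: the pine jig is at (281,205), the rack with key at (253,292) and the wheel at (259,150). The green (178,172), pink (157,270) and red (350,335) boards are decoys. In the top view the pine jig is at (228,190), the rack at (324,213) and the wheel at (138,206). I'll enlarge these to confirm.

Run:
```python
import cv2,numpy as np
t=cv2.imread("pics/top0.png"); s=cv2.imread("pics/side0.png")
def c(im,u,v,w,h,k): return cv2.resize(im[v-h:v+h,u-w:u+w],None,fx=k,fy=k,interpolation=cv2.INTER_CUBIC)
a=np.vstack([np.hstack([c(t,228,190,33,33,4),c(t,324,213,33,33,4),c(t,138,206,33,33,4)]),
 np.hstack([c(s,281,200,33,33,4),c(s,253,290,33,33,4),c(s,259,148,33,33,4)])])
cv2.imwrite("pics/crop0.png",a)
```

```text
(no output)
```

View pics/crop0.png

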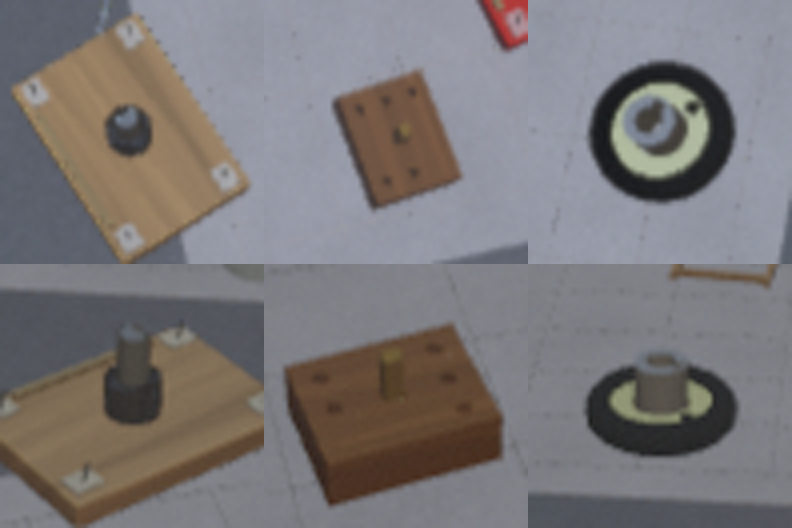

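```bash
cat > h.py <<'E'
import numpy as np,cv2
def load(f): return dict(np.load(f))
def cloud(d):
    h,w=d["range_z"].shape
    v,u=np.mgrid[:h,:w].astype(float)
    z=d["range_z"]; x=(u-d["cx"])/d["fx"]*z; y=-(v-d["cy"])/d["fy"]*z
    P=np.stack([x,y,-z,np.ones_like(z)],-1)@d["pose"].T
    return P[...,:3],z>0
def proj(d,p):
    p=np.atleast_2d(p).astype(float); q=(np.c_[p,np.ones(len(p))]@np.linalg.inv(d["pose"]).T)[:,:3]
    return np.c_[d["cx"]+d["fx"]*q[:,0]/-q[:,2], d["cy"]-d["fy"]*q[:,1]/-q[:,2]]
def ray(d,u,v,z):
    p=d["pose"]; r=p[:3,:3]@np.array([(u-d["cx"])/d["fx"],-(v-d["cy"])/d["fy"],-1]); o=p[:3,3]
    return o+r*(z-o[2])/r[2]
E
python3 - <<'E'
from h import *
for n in("side","top"):
    d=load(f"pics/{n}0.npz");P,ok=cloud(d)
    def st(name,c,r,lo,hi):
        u,v=c;Q=P[v-r:v+r,u-r:u+r].reshape(-1,3);Q=Q[ok[v-r:v+r,u-r:u+r].ravel()]
        m=(Q[:,2]>lo)&(Q[:,2]<hi);Q=Q[m]
        (cc,sz,a)=cv2.minAreaRect((Q[:,:2]*1000).astype(np.float32))
        print(n,name,len(Q),"mean",Q.mean(0).round(4),"rect",np.round(cc,1),np.round(sz,1),round(a,1),"zmax",Q[:,2].max().round(4),"zmed",np.median(Q[:,2]).round(4))
    if n=="side": J,R,W=(281,205),(253,292),(259,150)
    else: J,R,W=(228,190),(324,213),(138,206)
    st("jigtop",J,45,.013,.027); st("axle",J,14 if n=="top" else 28,.065,.09); st("shoulder+",J,25,.036,.09)
    st("rack",R,32,.02,.036); st("key",R,25,.045,.06); st("wheel",W,25,.012,.03); st("boss",W,25,.045,.06)
    Q=P[ok];
    m=(abs(Q[:,2])<.02);print("bench med",np.median(Q[m][:,2]), Q[m][:,2].std())
E
```

```text
side jigtop 1936 mean [ 0.5866 -0.0008  0.02  ] rect [603.3  57.7] [321.9 207.4] 73.8 zmax 0.0269 zmed 0.02
side axle 54 mean [ 0.5833 -0.0029  0.0735] rect [583.9  -1.1] [18.9 17.1] 29.7 zmax 0.0805 zmed 0.0748
side shoulder+ 198 mean [ 0.5831 -0.0047  0.0543] rect [582.6  -1.2] [35.9 35.4] 69.0 zmax 0.0805 zmed 0.048
side rack 1295 mean [ 0.4852 -0.3009  0.0291] rect [ 485.6 -294.6] [90.7 76.1] 14.6 zmax 0.0354 zmed 0.0297
side key 32 mean [ 0.4854 -0.2972  0.0517] rect [ 485.7 -296.3] [ 9.7 10.5] 13.8 zmax 0.0561 zmed 0.0525
side wheel 517 mean [0.5551 0.2687 0.0207] rect [556.1 278.7] [105.3 107.5] 85.7 zmax 0.0295 zmed 0.021
side boss 90 mean [0.5561 0.282  0.0503] rect [556.8 283.8] [39.6 41.2] 31.8 zmax 0.0546 zmed 0.0507
bench med 0.0004475409459268054 0.004730426387560945
top jigtop 1844 mean [0.5854 0.0023 0.0201] rect [610.6  10. ] [222.2 131.7] 28.6 zmax 0.027 zmed 0.0201
top axle 33 mean [0.583  0.0019 0.0755] rect [583.9   2.6] [17.3 18. ] 44.5 zmax 0.08 zmed 0.0761
top shoulder+ 112 mean [0.5821 0.0021 0.0539] rect [585.4   2.8] [35.  34.5] 52.5 zmax 0.08 zmed 0.0462
top rack 681 mean [ 0.4922 -0.3012  0.0293] rect [ 509.6 -338.5] [100.9 186.4] 27.7 zmax 0.0358 zmed 0.0297
top key 12 mean [ 0.4867 -0.2936  0.0528] rect [ 487.4 -294. ] [9.1 7.6] 21.6 zmax 0.0573 zmed 0.0534
top wheel 834 mean [0.5557 0.283  0.0209] rect [558.6 285.2] [110.6 111.1] 24.4 zmax 0.0299 zmed 0.0212
top boss 103 mean [0.5573 0.2852 0.0513] rect [558.  284.2] [38.2 37.4] 5.8 zmax 0.0568 zmed 0.0514
bench med 0.00039599367127607366 0.004226154970800355
```

```bash
cat >> h.py <<'E'
def ortho(d,cx,cy,z,half,s):  # s px per m; image: col = +x, row = -y
    n=int(2*half*s); jj,ii=np.meshgrid(np.arange(n),np.arange(n))
    X=cx-half+(jj+.5)/s; Y=cy+half-(ii+.5)/s
    uv=proj(d,np.c_[X.ravel(),Y.ravel(),np.full(X.size,z)]).astype(np.float32)
    return cv2.remap(d["pixels"],uv[:,0].reshape(n,n),uv[:,1].reshape(n,n),cv2.INTER_CUBIC)
E
python3 - <<'E'
from h import *
S=load("pics/side0.npz");T=load("pics/top0.npz")
rows=[]
for cx,cy,z,h in[(.585,0,.02,.11),(.585,0,.078,.03),(.486,-.295,.03,.07),(.486,-.295,.054,.03),(.557,.284,.018,.065),(.557,.284,.052,.03)]:
    rows.append(np.vstack([cv2.resize(ortho(d,cx,cy,z,h,1000),(260,260)) for d in(S,T)]))
a=np.hstack(rows[:3]);b=np.hstack(rows[3:])
cv2.imwrite("pics/o_a.png",a[:,:,::-1]);
c=np.hstack([rows[1],rows[3],rows[5]]);cv2.imwrite("pics/o_b.png",c[:,:,::-1])
cv2.imwrite("pics/o_c.png",rows[4][:,:,::-1])
E
```

```text
(no output)
```

View pics/o_a.png

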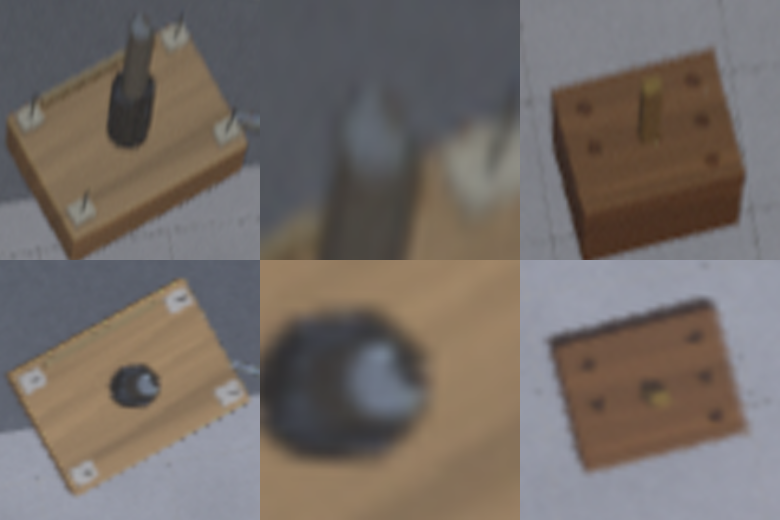

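View pics/o_b.png

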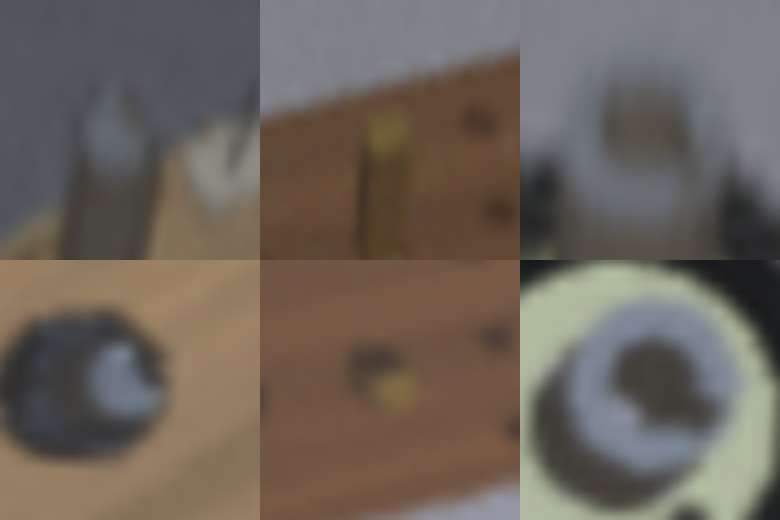

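Run:
```python
from h import *
from scipy.optimize import least_squares
D={n:load(f"pics/{n}0.npz") for n in("side","top")}
for n,d in D.items():
    P,ok=cloud(d)
    hsv=cv2.cvtColor(d["pixels"],cv2.COLOR_RGB2HSV)
    for name,c,r,zt,L,W,rad in[("jig",(.585,0),.11,.02,.17,.12,0),("rack",(.486,-.295),.062,.03,.09,.07,0)]:
        m=(np.hypot(P[...,0]-c[0],P[...,1]-c[1])<r)&(abs(P[...,2]-zt)<.006)&ok&(hsv[...,1]>60)
        m=m.astype(np.uint8); k,l,s,_=cv2.connectedComponentsWithStats(m); b=1+s[1:,4].argmax(); m=(l==b)
        Q=P[m][:,:2]
        # soft rectangle: maximise via extents percentile along rotating axis
        rect=cv2.minAreaRect((Q*1000).astype(np.float32)); print(n,name,m.sum(),np.round(rect[0],1),np.round(rect[1],1),round(rect[2],1))
        # edge pixels fit: contour points to rectangle LxW
        cs,_=cv2.findContours(m.astype(np.uint8),cv2.RETR_EXTERNAL,cv2.CHAIN_APPROX_NONE); ct=max(cs,key=len)[:,0]
        E=np.array([ray(d,u,v,zt)[:2] for u,v in ct])
        def f(p):
            a=p[2];e=(E-p[:2])@np.array([[np.cos(a),-np.sin(a)],[np.sin(a),np.cos(a)]])
            dx=abs(e[:,0])-(p[3]/2);dy=abs(e[:,1])-(p[4]/2)
            return np.where((dx>0)&(dy>0),np.hypot(dx,dy),np.maximum(dx,dy))
        g=least_squares(f,[*c,.45 if name=="jig" else .25,L,W],loss="soft_l1",f_scale=.001)
        print("   fit",(g.x[:2]*1000).round(1),"deg",np.degrees(g.x[2]).round(2),(g.x[3:]*1000).round(1),"rms mm",(np.sqrt(np.mean(g.fun**2))*1e3).round(2))
    # wheel tyre outer contour at z ~ .012-.024, boss
    m=(np.hypot(P[...,0]-.557,P[...,1]-.284)<.08)&(P[...,2]>.015)&(P[...,2]<.03)&ok
    q=P[m];print(n,"tyre ext x",q[:,0].min(),q[:,0].max(),"y",q[:,1].min(),q[:,1].max())
```

```text
side jig 1550 [583.2  -1.1] [171.6 118.1] 28.4
   fit [584.   -7.8] deg 27.84 [165.8 108.4] rms mm 16.78
side rack 1145 [ 485.4 -296.2] [89.8 73.2] 14.1
   fit [ 485.3 -298.7] deg 14.56 [87.9 70.5] rms mm 0.94
side tyre ext x 0.5020200620232804 0.6110543858964783 y 0.2257074728224162 0.33312461143020977
top jig 1579 [584.5   2.9] [169.3 117.9] 29.0
   fit [583.4   2.5] deg 28.89 [165.2 114.3] rms mm 4.75
top rack 590 [ 486.3 -294.5] [88.1 71.1] 14.4
   fit [ 485.9 -294.3] deg 14.65 [85.6 66.9] rms mm 0.85
top tyre ext x 0.502741646142657 0.6134050343123618 y 0.2299545021927835 0.33999685768145865
```

View pics/o_c.png

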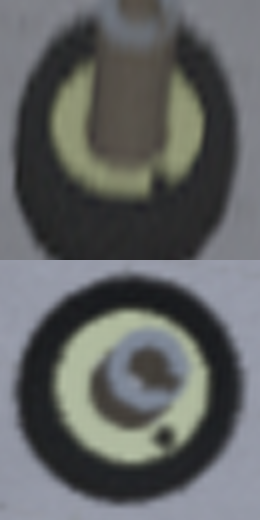

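```bash
cat >> h.py <<'E'
from scipy.spatial.transform import Rotation as Ro
def Rt(o): return Ro.from_euler("xyz",o["eef_rot"]).as_matrix()
def show(robot):
    o=robot.observe();R=Rt(o)
    print("t%.2f tcp"%o["clock"],(o["tcp_pos"]*1e3).round(1),"toolx",R[:,0].round(3),"jaw deg",np.degrees(np.arctan2(R[1,1],R[0,1])).round(2),"F",o["force"].round(1),"M",o["moment"].round(2),"w",(o["width"]*1e3).round(2),"q6",o["joint_positions"][5].round(2))
    return o
def plan(robot,x,y,z,jaw,half=0):
    """turn about tool x (deg) and the shift in tool axes after the turn, mm"""
    o=show(robot);R=Rt(o);cur=np.degrees(np.arctan2(R[1,1],R[0,1]))
    dyaw=(jaw-cur+90)%180-90
    if half: dyaw-=np.sign(dyaw)*180
    turn=-dyaw  # tool x is down
    R2=R@Ro.from_rotvec([np.radians(turn),0,0]).as_matrix()
    d=(np.array([x,y,z])-o["tcp_pos"])
    print("turn",turn.round(2),"shift mm: before-turn axes",(R.T@d*1e3).round(1)," after-turn axes",(R2.T@d*1e3).round(1))
    # level correction
E
python3 - <<'E'
from h import *
from station import robot
plan(robot,.486,-.2955,.15,104.5)
E
```

```text
Traceback (most recent call last):
  File "h.py", line 28, in plan
    o=show(robot);R=Rt(o);cur=np.degrees(np.arctan2(R[1,1],R[0,1]))
  File "h.py", line 24, in show
    print("t%.2f tcp"%o["clock"],(o["tcp_pos"]*1e3).round(1),"toolx",R[:,0].round(3),"jaw deg",np.degrees(np.arctan2(R[1,1],R[0,1])).round(2),"F",o["force"].round(1),"M",o["moment"].round(2),"w",(o["width"]*1e3).round(2),"q6",o["joint_positions"][5].round(2))
                                                                                                                                                                                                   ^^^^^^^^^^^^^^^^^^^^^^
AttributeError: 'float' object has no attribute 'round'
```

```bash
sed -i 's/(o\["width"\]\*1e3).round(2)/round(o["width"]*1e3,2)/' h.py
python3 - <<'E'
from h import *
from station import robot
plan(robot,.486,-.2955,.15,104.5)
E
```

```text
t0.10 tcp [ 281.6 -557.4  247.6] toolx [-0.001  0.001 -1.   ] jaw deg -63.2 F [ 0.1 -1.4 -0.5] M [-0.03  0.02 -0.03] w 85.59 q6 -0.02
turn 12.3 shift mm: before-turn axes [  97.8 -141.5 -300.5]  after-turn axes [  97.8 -202.3 -263.5]
```

```bash
python3 -m jog '[[0,0,0,6.15,0.6],[0,0,0,6.15,0.6],[0.016,-0.034,-0.044,0,0.6],[0.016,-0.034,-0.044,0,0.6],[0.016,-0.034,-0.044,0,0.6],[0.016,-0.034,-0.044,0,0.6],[0.016,-0.034,-0.044,0,0.6],[0.016,-0.033,-0.044,0,0.6]]'
python3 - <<'E'
from h import *
from station import robot
plan(robot,.486,-.2955,.15,104.5)
for n in("side","top"):
    d=robot.get_image(n); np.savez(f"pics/{n}1.npz",**d)
    cv2.imwrite(f"pics/{n}1.png",d["pixels"][:,:,::-1])
show(robot)
E
```

```text
clock: 1.1
tcp_pos: [0.4874, -0.2936, 0.1517]
eef_rot: [-0.801, 1.571, 2.594]
force: [-0.1, 0.5, 0.1]
width: 0.0342
t1.10 tcp [ 487.4 -293.6  151.7] toolx [-0.  0. -1.] jaw deg -75.5 F [-0.1  0.5  0.1] M [ 0.03 -0.02 -0.03] w 34.18 q6 0.75
turn -0.0 shift mm: before-turn axes [1.7 1.5 1.8]  after-turn axes [1.7 1.5 1.8]
t1.20 tcp [ 488.1 -290.8  150.4] toolx [-0.002  0.002 -1.   ] jaw deg -75.23 F [-0.6 -0.4 -0.6] M [-0.04 -0.03  0.04] w 34.07 q6 0.75
```

Run:
```python
from h import *
from station import robot
show(robot);show(robot)
s=cv2.imread("pics/side1.png");t=cv2.imread("pics/top1.png")
c=lambda im,u,v,w,k:cv2.resize(im[v-w:v+w,u-w:u+w],None,fx=k,fy=k,interpolation=cv2.INTER_CUBIC)
cv2.imwrite("pics/crop1.png",np.hstack([c(s,250,255,65,3),c(t,325,205,65,3)]))
```

```text
t1.20 tcp [ 488.1 -290.8  150.4] toolx [-0.002  0.002 -1.   ] jaw deg -75.23 F [-0.6 -0.4 -0.6] M [-0.04 -0.03  0.04] w 34.07 q6 0.75
t1.20 tcp [ 488.1 -290.8  150.4] toolx [-0.002  0.002 -1.   ] jaw deg -75.23 F [-0.6 -0.4 -0.6] M [-0.04 -0.03  0.04] w 34.07 q6 0.75
```

View pics/crop1.png

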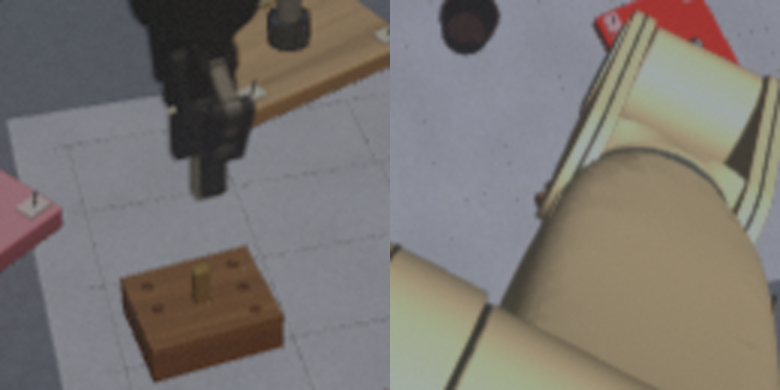

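Run:
```python
from h import *
d=load("pics/side1.npz");P,ok=cloud(d)
tcp=np.array([.4881,-.2908,.1504])
a=np.radians(-75.4); J=np.array([np.cos(a),np.sin(a)]); N=np.array([-J[1],J[0]])
Q=P.reshape(-1,3);r=Q[:,:2]-tcp[:2]
s=np.c_[r@N,r@J,Q[:,2]-tcp[2]]*1e3
m=ok.ravel()&(np.hypot(r[:,0],r[:,1])<.07)&(s[:,2]<20)&(s[:,2]>-40)
s=s[m]
for lo in range(-30,20,5):
    q=s[(s[:,2]>=lo)&(s[:,2]<lo+5)]
    if len(q): print(lo,len(q),"N",np.percentile(q[:,0],[3,50,97]).round(1),"J",np.percentile(q[:,1],[3,20,50,80,97]).round(1))
print("zmin",np.sort(s[:,2])[:8].round(1))
```

```text
-20 5 N [-4.9 -3.2  4.6] J [-11.5  16.9  25.3  25.7  26. ]
-15 20 N [-12.6  -8.4   3.3] J [-18.1 -15.1 -13.7  26.5  28.8]
-10 32 N [-13.2  -8.7   8.2] J [-18.4 -13.5  25.7  31.9  33.7]
-5 35 N [-13.6  -6.    8.1] J [-15.8 -13.   27.6  33.4  34.7]
0 46 N [-13.4  -7.1   6.9] J [-15.7 -13.9  27.2  33.4  35.2]
5 36 N [-13.2  -6.9   7.8] J [-17.7 -13.3  26.8  33.2  34.3]
10 44 N [-13.   -8.3   6.3] J [-15.6 -13.3  27.6  33.8  34.7]
15 20 N [-12.9  -9.6   2.9] J [-17.3 -14.   26.9  34.   34.4]
zmin [-16.3 -15.8 -15.6 -15.5 -15.4 -14.7 -14.2 -13.9]
```

Run:
```python
from h import *
from station import robot
plan(robot,.4872,-.294,.063,104.5)
```

```text
t1.20 tcp [ 488.1 -290.8  150.4] toolx [-0.002  0.002 -1.   ] jaw deg -75.23 F [-0.6 -0.4 -0.6] M [-0.04 -0.03  0.04] w 34.07 q6 0.75
turn 0.27 shift mm: before-turn axes [87.4  3.1  1.6]  after-turn axes [87.4  3.1  1.6]
```

```bash
python3 -m jog '[[0.022,0.001,0.001,0,0.6],[0.02,0.001,0.001,0,0.6],[0.015,0.001,0,0,0.6],[0.01,0,0,0,0.6],[0,0,0,0,0.6],[0,0,0,0,0.6],[0,0,0,0,0.6],[0,0,0,0,0.6]]'
python3 - <<'E'
from h import *
from station import robot
plan(robot,.4872,-.294,.063,104.5)
E
```

```text
clock: 2.2
tcp_pos: [0.4856, -0.2987, 0.0858]
eef_rot: [2.321, 1.57, -0.567]
force: [0.1, -0.0, -0.5]
width: 0.0341
t2.20 tcp [ 485.6 -298.7   85.8] toolx [ 0.001 -0.    -1.   ] jaw deg -75.5 F [ 0.1 -0.  -0.5] M [ 0.    0.04 -0.01] w 34.09 q6 0.75
turn 0.0 shift mm: before-turn axes [22.8 -4.2 -2.7]  after-turn axes [22.8 -4.2 -2.7]
```

```bash
cat > fing.py <<'E'
from h import *
from station import robot
import sys
o=show(robot);d=robot.get_image("side");k=sys.argv[1]
np.savez(f"pics/side{k}.npz",**d);cv2.imwrite(f"pics/side{k}.png",d["pixels"][:,:,::-1])
P,ok=cloud(d);tcp=o["tcp_pos"];R=Rt(o);J=R[:2,1];N=R[:2,2]
Q=P.reshape(-1,3);r=Q[:,:2]-tcp[:2]
s=np.c_[r@N,r@J,Q[:,2]-tcp[2]]*1e3
m=ok.ravel()&(np.hypot(r[:,0],r[:,1])<.07)&(s[:,2]<20)&(s[:,2]>-20)
s=s[m]
for lo in range(-20,20,5):
    q=s[(s[:,2]>=lo)&(s[:,2]<lo+5)]
    if len(q): print(lo,len(q),"N",np.percentile(q[:,0],[3,50,97]).round(1),"J",np.percentile(q[:,1],[3,20,50,80,97]).round(1))
u,v=proj(d,tcp-[0,0,.01])[0].astype(int);print(u,v)
cv2.imwrite(f"pics/crop{k}.png",cv2.resize(d["pixels"][max(v-40,0):v+40,u-40:u+40,::-1],None,fx=6,fy=6,interpolation=cv2.INTER_CUBIC))
E
python3 fing.py 2
```

```text
t2.20 tcp [ 485.6 -298.7   85.8] toolx [ 0.001 -0.    -1.   ] jaw deg -75.5 F [ 0.1 -0.  -0.5] M [ 0.    0.04 -0.01] w 34.09 q6 0.75
-20 7 N [-6.3  3.5  7.6] J [-17.5 -16.9  22.4  23.9  24.5]
-15 13 N [-4.7  5.5 10.4] J [-18.8 -16.5 -15.6  24.2  25.1]
-10 31 N [-4.7  8.  12. ] J [-21.3 -17.2  21.2  29.7  30.6]
-5 37 N [-6.9  5.  11.8] J [-21.  -17.2  25.3  30.5  32.3]
0 34 N [-8.8  7.  11.9] J [-21.9 -16.8  20.1  31.1  32.1]
5 33 N [-5.4  5.5 12. ] J [-17.9 -14.   29.   31.6  33.4]
10 32 N [-6.5  7.6 11.9] J [-19.8 -16.   26.2  30.9  33.6]
15 12 N [ 8.3 10.9 12. ] J [-20.4 -18.1   2.2  23.9  24.8]
251 272
```

View pics/crop2.png

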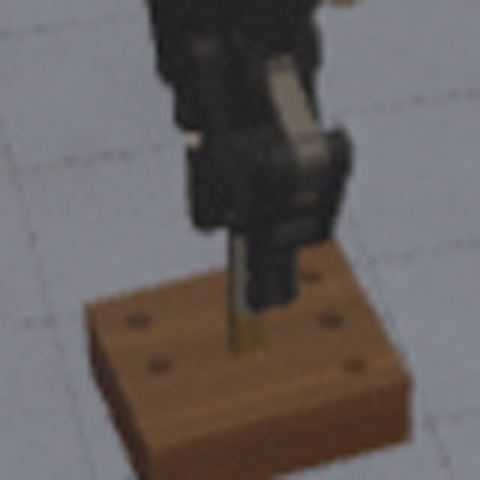

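```bash
python3 -m jog '[[0.006,-0.0025,0,0,0.6],[0.006,0,0,0,0.6],[0.006,0,0,0,0.6],[0.005,0,0,0,0.6],[0,0,0,0,0.6],[0,0,0,0,0.75],[0,0,0,0,0.85],[0,0,0,0,1]]' 30
python3 - <<'E'
from h import *
from station import robot
show(robot)
E
python3 -m jog '[[0,0,0,0,1],[0,0,0,0,1],[0,0,0,0,1],[0,0,0,0,1],[0,0,0,0,1],[0,0,0,0,1],[0,0,0,0,1],[0,0,0,0,1]]' 30
python3 fing.py 3
```

```text
clock: 3.25
tcp_pos: [0.4848, -0.2961, 0.0625]
eef_rot: [-1.764, 1.571, 1.631]
force: [0.2, 0.5, 1.7]
width: 0.0067
t3.25 tcp [ 484.8 -296.1   62.5] toolx [-0.  0. -1.] jaw deg -75.5 F [0.2 0.5 1.7] M [0.14 0.06 0.02] w 6.68 q6 0.75
clock: 4.25
tcp_pos: [0.4849, -0.2962, 0.0624]
eef_rot: [2.598, 1.571, -0.29]
force: [0.1, 1.8, 5.8]
width: 0.0064
t4.25 tcp [ 484.9 -296.2   62.4] toolx [ 0. -0. -1.] jaw deg -75.5 F [0.1 1.8 5.8] M [0.41 0.06 0.01] w 6.36 q6 0.75
-20 4 N [-7.8  1.1  5.8] J [ 9.8 10.  10.2 10.9 11.5]
-15 11 N [-2.7  9.7 12. ] J [-6.4 -2.5 11.  14.9 15.4]
-10 21 N [-5.   7.9 11.9] J [-9.8 -1.3 12.1 16.6 17.8]
-5 27 N [-7.   4.9 11.8] J [-8.5 10.2 16.3 17.4 19.5]
0 22 N [-3.9  8.3 12.2] J [-3.9  4.7 12.  17.2 18.3]
5 31 N [-6.3  7.5 11.6] J [-7.3  3.7 16.5 18.  18.9]
10 16 N [-5.   8.3 11.8] J [-7.   4.8 12.3 18.9 19.3]
15 6 N [-0.5 11.4 11.8] J [-6.3 -6.1 -1.7 11.1 11.6]
251 280
```

View pics/crop3.png

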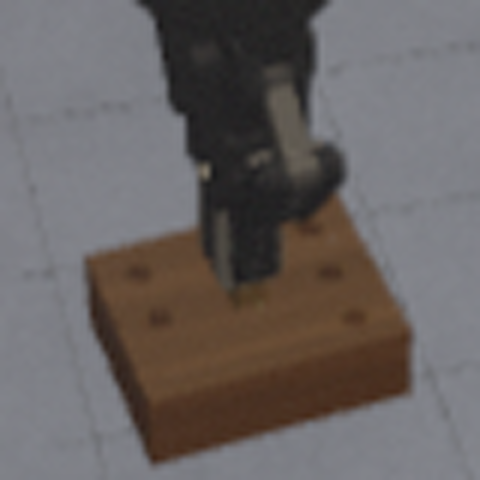

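```bash
python3 -m jog '[[0,0,0,0,1],[-0.005,0,0,0,1],[-0.01,0,0,0,1],[-0.015,0,0,0,1],[-0.03,0,0,0,1],[-0.03,0,0,0,1],[-0.01,0,0,0,1],[0,0,0,0,1]]' 80
python3 fing.py 4
```

```text
clock: 5.3
tcp_pos: [0.4851, -0.2964, 0.1631]
eef_rot: [2.307, 1.569, -0.581]
force: [-0.1, 0.2, -0.4]
width: 0.0041
t5.30 tcp [ 485.1 -296.4  163.1] toolx [ 0.001 -0.001 -1.   ] jaw deg -75.5 F [-0.1  0.2 -0.4] M [ 0.03  0.01 -0.01] w 4.05 q6 0.75
-20 9 N [-9.5  1.9  9.3] J [8.2 8.9 9.1 9.4 9.8]
-15 14 N [-8.   9.8 12.1] J [-8.7  1.6  8.9 10.5 13. ]
-10 26 N [-8.9  5.1 12.2] J [-2.   7.6 13.4 15.7 16.9]
-5 29 N [-9.3  7.7 12.2] J [-8.   3.4 11.2 16.2 17.3]
0 31 N [-9.7  4.4 11.9] J [-1.4  9.2 15.4 16.6 17.8]
5 30 N [-9.5  5.6 11.8] J [-6.2  4.9 11.8 16.4 17.8]
10 32 N [-5.2  7.2 11.8] J [-6.5  8.5 14.8 16.8 17.6]
15 12 N [-0.  10.9 12.7] J [-5.4 -2.9  6.5  9.9 17.5]
250 240
```

View pics/crop4.png

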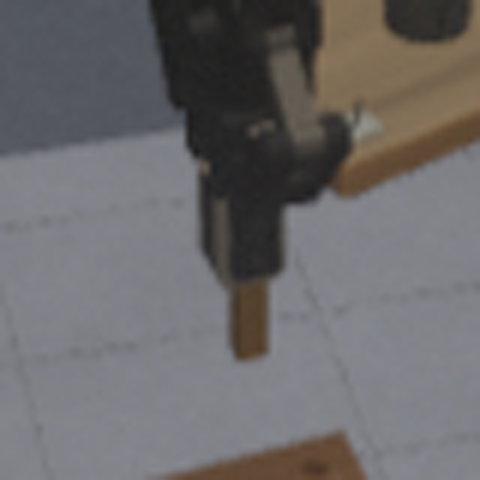

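```bash
cat > key.py <<'E'
from h import *
import sys
d=load(f"pics/side{sys.argv[1]}.npz");tcp=np.array(eval(sys.argv[2]))/1e3;a=np.radians(float(sys.argv[3]))
J=np.array([np.cos(a),np.sin(a)]);N=np.array([-J[1],J[0]])
P,ok=cloud(d);Q=P.reshape(-1,3);r=Q[:,:2]-tcp[:2];s=np.c_[r@N,r@J,Q[:,2]-tcp[2]]*1e3
c=d["pixels"].reshape(-1,3).astype(int)
m=ok.ravel()&(np.hypot(r[:,0],r[:,1])<.03)&(s[:,2]<-17)&(s[:,2]>-60);s=s[m]
for lo in range(-60,-15,4):
    q=s[(s[:,2]>=lo)&(s[:,2]<lo+4)]
    if len(q):print(lo,len(q),"N",q[:,0].min().round(1),q[:,0].max().round(1),np.median(q[:,0]).round(1),"J",np.median(q[:,1]).round(1),"z",q[:,2].min().round(1))
E
python3 key.py 4 "[485.1,-296.4,163.1]" -75.5
```

```text
-56 4 N -3.3 5.7 0.5 J 2.0 z -54.1
-52 10 N -3.5 5.6 0.2 J 3.3 z -51.5
-48 8 N -3.3 5.4 2.6 J 2.9 z -47.2
-44 8 N -3.8 6.1 0.4 J 3.0 z -43.8
-40 9 N -4.3 5.3 -0.6 J 3.7 z -39.9
-36 12 N -4.4 5.9 -0.7 J 3.8 z -35.9
-32 13 N -4.4 5.9 -0.4 J 3.1 z -31.7
-28 8 N -3.2 6.0 1.8 J 3.1 z -28.0
-24 3 N -0.1 3.0 1.4 J 4.4 z -23.3
-20 3 N -5.9 3.6 -4.0 J 9.0 z -17.6
```

Run:
```python
from h import *
from station import robot
plan(robot,.5918,.0031,.150,28.7+90)
```

```text
t5.35 tcp [ 484.5 -296.   162.2] toolx [-0.  0. -1.] jaw deg -75.49 F [-0.3  0.  -1. ] M [ 0.04 -0.05 -0.01] w 4.23 q6 0.75
turn -14.19 shift mm: before-turn axes [  12.1 -262.7 -178.8]  after-turn axes [  12.1 -210.9 -237.7]
```

```bash
python3 -m jog '[[0,0,0,-7.1,1],[0,0,0,-7.1,1],[0.002,-0.025,-0.029,0,1],[0.002,-0.045,-0.049,0,1],[0.002,-0.045,-0.049,0,1],[0.002,-0.045,-0.049,0,1],[0.002,-0.035,-0.040,0,1],[0.002,-0.016,-0.022,0,1]]' 80
python3 -m jog '[[0,0,0,0,1],[0,0,0,0,1],[0,0,0,0,1],[0,0,0,0,1],[0,0,0,0,1],[0,0,0,0,1],[0,0,0,0,1],[0,0,0,0,1]]'
python3 fing.py 5
```

```text
clock: 6.35
tcp_pos: [0.588, -0.0055, 0.1491]
eef_rot: [-0.62, 1.568, 3.025]
force: [-0.2, -0.8, -1.1]
width: 0.004
clock: 7.35
tcp_pos: [0.5883, -0.0083, 0.1507]
eef_rot: [2.581, 1.571, -0.06]
force: [-0.0, -0.0, 0.4]
width: 0.0042
t7.35 tcp [588.3  -8.3 150.7] toolx [ 0. -0. -1.] jaw deg -61.29 F [-0.  -0.   0.4] M [ 0.   -0.    0.02] w 4.21 q6 1.04
-20 6 N [-7.  -0.6  9.7] J [7.4 7.8 8.4 9.1 9.3]
-15 11 N [ 4.8 10.4 12.5] J [-5.6 -0.5  6.8  8.4  9.2]
-10 25 N [-6.5  8.5 12.9] J [-10.    0.5   8.6  15.2  16.3]
-5 22 N [-4.4  8.  12.2] J [-15.    0.4  10.6  14.2  16.3]
0 24 N [-4.   9.1 12. ] J [-8.8 -2.4 10.5 14.9 17.8]
5 26 N [-4.5  7.8 12.9] J [-13.2  -2.   11.1  16.5  18.8]
10 27 N [-3.7  8.4 13.6] J [-15.7  -3.5  10.5  14.4  17. ]
15 19 N [ 5.6  8.9 12.3] J [-7.5 -2.9  7.3 14.9 17.5]
284 162
```

View pics/crop5.png

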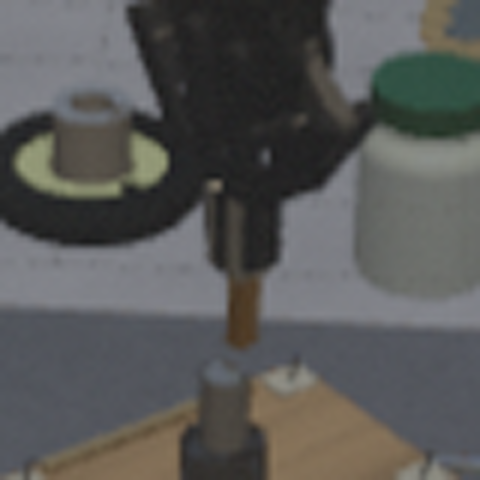

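```bash
python3 key.py 5 "[588.3,-8.3,150.7]" -61.3
python3 - <<'E'
from h import *
from scipy.optimize import least_squares
d=load("pics/side5.npz");P,ok=cloud(d);Q=P[ok]
Q=Q[np.hypot(Q[:,0]-.584,Q[:,1]+.001)<.03]
def cyl(lo,hi,r):
    q=Q[(Q[:,2]>lo)&(Q[:,2]<hi)]
    g=least_squares(lambda p:np.hypot(q[:,0]-p[0],q[:,1]-p[1])-r,[.584,0],loss="soft_l1",f_scale=.0007)
    print(lo,hi,len(q),(g.x*1e3).round(2),"rms",(1e3*np.sqrt(np.mean(g.fun**2))).round(2))
cyl(.047,.073,.010);cyl(.024,.042,.018)
q=Q[Q[:,2]>.0735];print("top",len(q),(q.mean(0)*1e3).round(1))
# board
P2=P;hsv=cv2.cvtColor(d["pixels"],cv2.COLOR_RGB2HSV)
E
```

```text
-56 3 N -3.7 1.7 -1.6 J 2.4 z -54.0
-52 5 N -5.4 3.8 -2.3 J 2.5 z -51.4
-48 8 N -4.2 3.5 -1.9 J 3.3 z -47.7
-44 10 N -4.9 3.6 -0.6 J 2.6 z -43.8
-40 4 N -4.4 -2.2 -2.9 J -0.7 z -39.9
-36 11 N -4.8 7.6 1.4 J 2.5 z -35.7
-32 6 N -5.1 7.6 -1.1 J 2.9 z -31.3
-28 9 N -6.1 1.5 -2.4 J 5.5 z -26.3
-24 5 N -3.2 5.4 -1.0 J 4.1 z -23.5
-20 2 N -5.9 2.5 -1.7 J 7.6 z -18.0
0.047 0.073 70 [583.79   2.95] rms 1.73
0.024 0.042 96 [583.82   2.62] rms 1.88
top 667 [580.7 -11.7 192.4]
```

```bash
cat > fit.py <<'E'
from h import *
from scipy.optimize import minimize
def hullmask(d,pts,off,n,K=4):
    uv=(proj(d,pts)+.5-off)*K
    m=np.zeros((n*K,n*K),np.uint8);cv2.fillConvexPoly(m,np.round(cv2.convexHull(uv.astype(np.float32))*16).astype(np.int32),1,shift=4)
    return cv2.resize(m.astype(np.float32),(n,n),interpolation=cv2.INTER_AREA)
def box(p,L,W,h):
    a=p[2];R=np.array([[np.cos(a),-np.sin(a)],[np.sin(a),np.cos(a)]])
    c=np.array([[i*L/2,j*W/2] for i in(-1,1) for j in(-1,1)])@R.T+p[:2]
    return np.vstack([np.c_[c,np.full(4,z)] for z in(0,h)])
def cyl(p,r,z0,z1):
    t=np.linspace(0,2*np.pi,60,endpoint=False)
    c=np.c_[p[0]+r*np.cos(t),p[1]+r*np.sin(t)];return np.vstack([np.c_[c,np.full(60,z)] for z in(z0,z1)])
def fit(d,mask,model,p0,off,n,step=.002):
    f=lambda p:np.abs(hullmask(d,model(p),off,n)-mask).sum()
    best=None
    s=np.vstack([p0]+[np.array(p0)+np.eye(len(p0))[i]*(step if i<2 else .03) for i in range(len(p0))])
    g=minimize(f,p0,method="Nelder-Mead",options=dict(initial_simplex=s,xatol=1e-5,fatol=.01,maxiter=600))
    return g.x,g.fun,mask.sum()
E
python3 - <<'E'
from fit import *
for n in("side","top"):
    d=load(f"pics/{n}0.npz");P,ok=cloud(d)
    hsv=cv2.cvtColor(d["pixels"],cv2.COLOR_RGB2HSV);im=d["pixels"].astype(int)
    H,S,V=[hsv[...,i].astype(int) for i in range(3)]
    for name,c,L,W,h,a0 in[("jig",(.584,0),.17,.12,.02,.5),("rack",(.486,-.296),.09,.07,.03,.25)]:
        u,v=proj(d,[*c,h])[0].astype(int);N=110;off=np.array([u-55,v-55])
        sub=im[v-55:v+55,u-55:u+55]
        m=((sub[...,0]-sub[...,2])>25).astype(np.uint8)
        k,l,s,_=cv2.connectedComponentsWithStats(m);q=(l==1+s[1:,4].argmax()).astype(np.uint8)
        cs,_=cv2.findContours(q,cv2.RETR_EXTERNAL,cv2.CHAIN_APPROX_NONE);hm=np.zeros_like(q);cv2.fillConvexPoly(hm,cv2.convexHull(max(cs,key=len)),1)
        x,fv,ms=fit(d,hm.astype(np.float32),lambda p:box(p,L,W,h),[*c,a0],off,N)
        print(n,name,(x[:2]*1e3).round(2),np.degrees(x[2]).round(2),"err",fv.round(1),"of",ms)
    u,v=proj(d,[.557,.284,.012])[0].astype(int);off=np.array([u-40,v-40]);sub=V[v-40:v+40,u-40:u+40]
    m=(sub<70).astype(np.uint8);k,l,s,_=cv2.connectedComponentsWithStats(m);q=(l==1+s[1:,4].argmax()).astype(np.uint8)
    hm=np.zeros_like(q);cs,_=cv2.findContours(q,cv2.RETR_EXTERNAL,cv2.CHAIN_APPROX_NONE);cv2.fillConvexPoly(hm,cv2.convexHull(max(cs,key=len)),1)
    x,fv,ms=fit(d,hm.astype(np.float32),lambda p:cyl(p,.056,0,.024),[.557,.284],off,80);print(n,"tyre",(x*1e3).round(2),fv.round(1),ms)
E
```

```text
side jig [583.79   3.54] 28.91 err 145.6 of 2305.0
side rack [ 485.88 -294.9 ] 12.75 err 81.8 of 1672.0
side tyre [556.52 288.99] 134.2 688.0
top jig [585.53   3.45] 29.05 err 55.3 of 2007.0
top rack [ 486.35 -294.07] 15.08 err 1844.6 of 1115.0
top tyre [557.27 285.05] 106.4 964.0
```

Run:
```python
from fit import *
outs=[]
for n in("side","top"):
    d=load(f"pics/{n}0.npz");u,v=proj(d,[.584,.003,.02])[0].astype(int);K=6;r=42
    im=cv2.resize(d["pixels"][v-r:v+r,u-r:u+r,::-1],None,fx=K*.75,fy=K*.75,interpolation=cv2.INTER_CUBIC).copy();K*=.75
    def dr(pts,col):
        uv=((proj(d,pts)+.5-[u-r,v-r])*K).round().astype(int);cv2.polylines(im,[uv.reshape(-1,1,2)],True,col,1)
    p=[.5845,.0035,np.radians(29)]
    b=box(p,.17,.12,.02);dr(b[[4,5,7,6]],(0,0,255));dr(b[[0,1,3,2]],(0,160,255))
    for rr,z in((.018,.044),(.010,.0755),(.018,.02)): dr(cyl(p[:2],rr,z,z)[:60],(0,255,0))
    outs.append(im)
cv2.imwrite("pics/ov.png",np.hstack(outs))
```

```text
(no output)
```

View pics/ov.png

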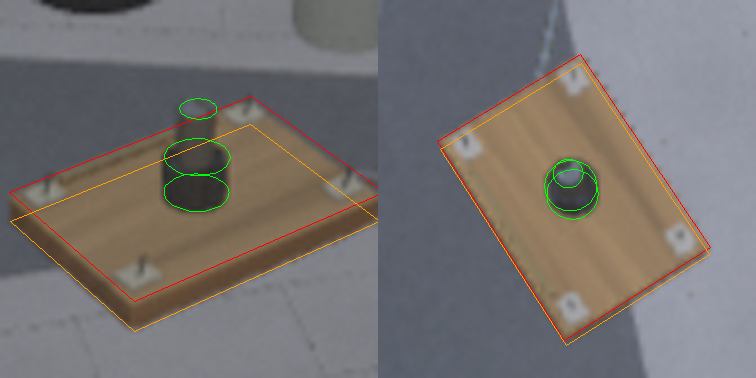

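Run:
```python
from fit import *
outs=[]
for k,tcp,a in((4,(.4851,-.2964,.1631),14.5),(5,(.5883,-.0083,.1507),28.7)):
    d=load(f"pics/side{k}.npz");tcp=np.array(tcp);a=np.radians(a)
    foot=tcp-[0,0,.0544]
    u,v=proj(d,foot+[0,0,.015])[0].astype(int);r=16
    im=d["pixels"].astype(int)[v-r:v+r,u-r:u+r]
    m=((im[...,0]-im[...,2])>22).astype(np.uint8)
    k2,l,s,_=cv2.connectedComponentsWithStats(m);q=(l==1+s[1:,4].argmax()).astype(np.float32)
    lowclip=None
    def f(p,ret=0):
        b=box([p[0],p[1],a],.010,.008,.034+p[2]);b[:,2]+=foot[2]
        h=hullmask(d,b,np.array([u-r,v-r]),2*r);return h if ret else np.abs(h-q).sum()
    p0=[foot[0],foot[1],0.]
    S=np.vstack([p0]+[np.array(p0)+e for e in np.diag([.003,.003,.004])])
    g=minimize(f,p0,method="Nelder-Mead",options=dict(initial_simplex=S,xatol=1e-5,fatol=.01))
    N=np.array([np.cos(a),np.sin(a)]);J=np.array([np.sin(a),-np.cos(a)]);dl=(g.x[:2]-foot[:2])*1e3
    print(k,"key in cam - tcp: N",(dl@N).round(2),"J",(dl@J).round(2),"xy",dl.round(2),"h",g.x[2].round(4),"err",g.fun.round(1),q.sum())
    K=12;o=cv2.resize(d["pixels"][v-r:v+r,u-r:u+r,::-1],None,fx=K,fy=K,interpolation=cv2.INTER_CUBIC).copy()
    cs,_=cv2.findContours((cv2.resize(f(g.x,1),None,fx=K,fy=K)>.5).astype(np.uint8),cv2.RETR_EXTERNAL,cv2.CHAIN_APPROX_NONE);cv2.drawContours(o,cs,-1,(0,255,0),1);outs.append(o)
cv2.imwrite("pics/ovk.png",np.hstack(outs))
```

```text
4 key in cam - tcp: N 2.07 J -3.59 xy [1.1  3.99] h -0.0126 err 18.3 60.0
5 key in cam - tcp: N 2.59 J -3.77 xy [0.46 4.55] h -0.0103 err 8.6 53.0
```

View pics/ovk.png

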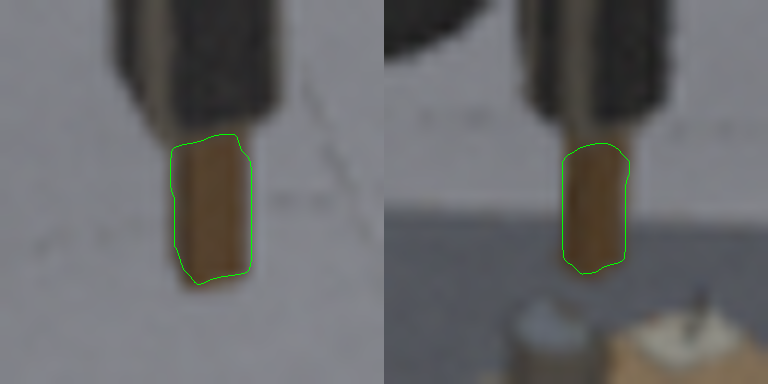

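Run:
```python
from h import *
from station import robot
d=robot.get_image("top");np.savez("pics/top5.npz",**d)
u,v=proj(d,[.588,-.008,.1])[0].astype(int)
cv2.imwrite("pics/top5.png",cv2.resize(d["pixels"][v-60:v+60,u-60:u+60,::-1],None,fx=5,fy=5))
```

```text
(no output)
```

View pics/top5.png

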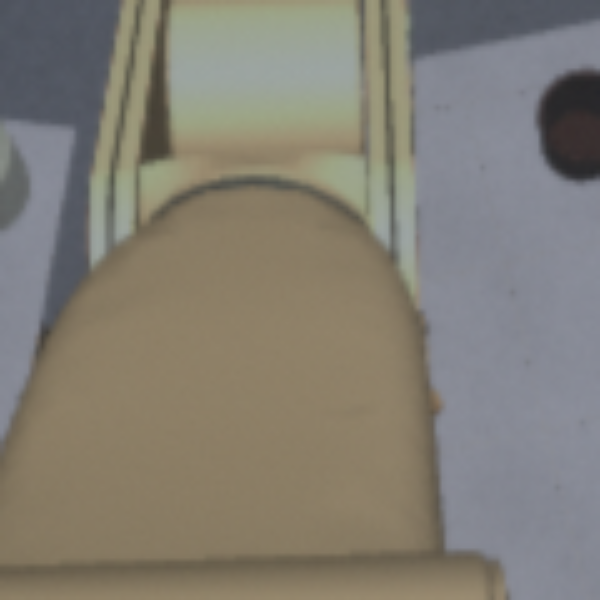

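Run:
```python
from h import *
from station import robot
plan(robot,.5938,.0073,.1350,29+90)
```

```text
t7.45 tcp [588.3  -8.3 150.7] toolx [ 0.  0. -1.] jaw deg -61.29 F [ 0.3 -0.5  0.2] M [ 0.02 -0.02 -0.03] w 4.26 q6 1.04
turn -0.29 shift mm: before-turn axes [ 15.7 -11.  -12.3]  after-turn axes [ 15.7 -11.  -12.4]
```

```bash
python3 -m jog '[[0.003,-0.004,-0.004,-0.3,1],[0.003,-0.004,-0.004,0,1],[0.003,-0.003,-0.0044,0,1],[0.0067,0,0,0,1],[0,0,0,0,1],[0,0,0,0,1],[0,0,0,0,1],[0,0,0,0,1]]'
python3 fing.py 6
```

```text
clock: 8.45
tcp_pos: [0.5939, 0.0072, 0.1352]
eef_rot: [2.677, 1.57, 0.042]
force: [-0.3, 0.2, 0.3]
width: 0.0042
t8.45 tcp [593.9   7.2 135.2] toolx [ 0.  0. -1.] jaw deg -61.01 F [-0.3  0.2  0.3] M [-0.   -0.05  0.  ] w 4.24 q6 1.06
-20 6 N [-7.6  2.7  8.8] J [-1.1  4.6  6.5  9.3 10.3]
-15 13 N [-3.6 10.3 13.5] J [-5.5 -1.2  4.8 11.  12.5]
-10 19 N [-4.9  8.8 12.1] J [-7.  -0.9 10.3 14.6 17.2]
-5 21 N [-1.9  9.1 13.7] J [-6.6 -3.2  9.8 15.7 18.4]
0 21 N [-2.8  8.5 12.8] J [-5.6 -1.3  7.8 16.4 18.4]
5 24 N [-5.8  8.3 13.2] J [-6.1 -1.4 13.  16.5 17.9]
10 20 N [-5.4  8.2 12.1] J [-6.5 -0.3 13.6 15.  16.5]
15 24 N [-3.   9.9 12.2] J [-10.2  -5.3   9.2  16.4  20.3]
285 165
```

View pics/crop6.png

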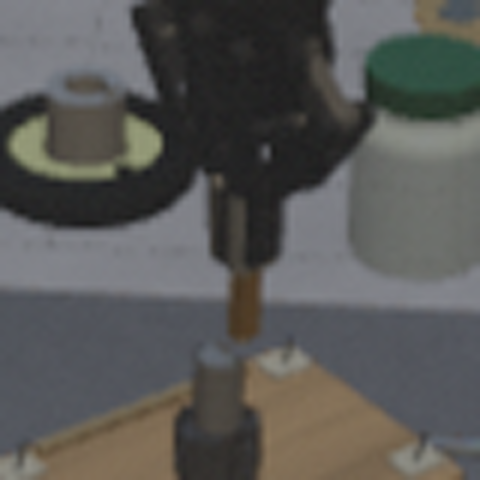

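```bash
python3 -m jog '[[0.002,0,0,0,1],[0.001,0,0,0,1],[0.001,0,0,0,1],[0.001,0,0,0,1],[0.001,0,0,0,1],[0,0,0,0,1],[0,0,0,0,1],[0,0,0,0,1]]'
python3 -c "
from h import *
from station import robot
show(robot)"
```

```text
clock: 9.5
tcp_pos: [0.5939, 0.0073, 0.129]
eef_rot: [2.672, 1.571, 0.037]
force: [-0.6, -0.7, -0.3]
width: 0.0043
t9.50 tcp [593.9   7.3 129. ] toolx [ 0.  0. -1.] jaw deg -61.0 F [-0.6 -0.7 -0.3] M [ 0.06 -0.02  0.05] w 4.31 q6 1.06
```

```bash
python3 -m jog '[[0.002,0,0,0,1],[0.002,0,0,0,1],[0.002,0,0,0,1],[0.002,0,0,0,1],[0,0,0.001,0,1],[0,0,0.001,0,1],[0,0,0,0,1],[0,0,0,0,1]]'
python3 -c "
from h import *
from station import robot
o=show(robot);print(Rt(o).T@o['force'])"
```

```text
clock: 10.5
tcp_pos: [0.5922, 0.0063, 0.1211]
eef_rot: [2.74, 1.571, 0.105]
force: [-0.9, -0.2, -0.2]
width: 0.0041
t10.50 tcp [592.2   6.3 121.1] toolx [ 0.  0. -1.] jaw deg -61.0 F [-0.9 -0.2 -0.2] M [ 0.04 -0.02  0.02] w 4.14 q6 1.06
[ 0.16784089 -0.32295542  0.8951513 ]
```

```bash
python3 -m jog '[[0,0,0.0005,0,1],[0,0,0,0,1],[0,0,0.0005,0,1],[0,0,0,0,1],[0,0,0.0005,0,1],[0,0,0,0,1],[0,0,0.0005,0,1],[0,0,0,0,1]]'
python3 -c "
from h import *
from station import robot
o=show(robot);print(Rt(o).T@o['force'])"
```

```text
clock: 11.5
tcp_pos: [0.5905, 0.0054, 0.121]
eef_rot: [2.97, 1.57, 0.335]
force: [-0.1, 0.7, -0.7]
width: 0.0044
t11.50 tcp [590.5   5.4 121. ] toolx [ 0.  0. -1.] jaw deg -61.0 F [-0.1  0.7 -0.7] M [ 0.12 -0.15  0.01] w 4.38 q6 1.05
[ 0.6883229  -0.68231305 -0.23827209]
```

```bash
python3 -m jog '[[0,0,0.0005,0,1],[0,0,0,0,1],[0,0,0.0005,0,1],[0,0,0,0,1],[0,0,0.0005,0,1],[0,0,0,0,1],[0,0,0,0,1],[0,0,0,0,1]]'
python3 -c "
from h import *
from station import robot
o=show(robot);print(Rt(o).T@o['force'],Rt(o).T@o['moment'])"
```

```text
clock: 12.5
tcp_pos: [0.5893, 0.0047, 0.1211]
eef_rot: [2.712, 1.57, 0.077]
force: [2.5, 2.2, 1.1]
width: 0.0041
t12.50 tcp [589.3   4.7 121.1] toolx [ 0.001  0.    -1.   ] jaw deg -61.0 F [2.5 2.2 1.1] M [ 0.46 -0.56 -0.01] w 4.15 q6 1.05
[-1.14538696 -0.67647322 -3.22722523] [ 0.0091064   0.71682523 -0.13372754]
```

```bash
python3 -m jog '[[0,0,-0.001,0,1],[0,0,-0.001,0,1],[0,0,-0.0003,0,1],[0,0,0,0,1],[0,0,0,0,1],[0,0,0,0,1],[0,0,0,0,1],[0,0,0,0,1]]'
python3 -c "
from h import *
from station import robot
o=show(robot);print(Rt(o).T@o['force'],Rt(o).T@o['moment'])"
python3 -m jog '[[0,0.0005,0,0,1],[0,0,0,0,1],[0,0.0005,0,0,1],[0,0,0,0,1],[0,0.0005,0,0,1],[0,0,0,0,1],[0,0,0,0,1],[0,0,0,0,1]]'
python3 -c "
from h import *
from station import robot
o=show(robot);print(Rt(o).T@o['force'],Rt(o).T@o['moment'])"
```

```text
clock: 13.5
tcp_pos: [0.5909, 0.0057, 0.1209]
eef_rot: [-0.516, 1.57, 3.132]
force: [0.4, 0.4, -0.1]
width: 0.0044
t13.50 tcp [590.9   5.7 120.9] toolx [-0.  0. -1.] jaw deg -61.0 F [ 0.4  0.4 -0.1] M [-0.03 -0.04 -0.01] w 4.36 q6 1.05
[ 0.10716433 -0.13574835 -0.57136533] [0.01350108 0.02059902 0.04833855]
clock: 14.5
tcp_pos: [0.5917, 0.0045, 0.121]
eef_rot: [-1.002, 1.571, 2.645]
force: [-2.0, 2.5, 0.2]
width: 0.0038
t14.50 tcp [591.7   4.5 121. ] toolx [-0.  0. -1.] jaw deg -61.0 F [-2.   2.5  0.2] M [ 0.47  0.18 -0.03] w 3.82 q6 1.05
[-0.23199995 -3.12430179  0.54278687] [ 0.02776154  0.0727211  -0.49742311]
```

```bash
python3 -m jog '[[0,-0.001,0,0,1],[0,-0.001,0,0,1],[0,-0.0005,0,0,1],[0,0,0,0,1],[0,-0.0005,0,0,1],[0,0,0,0,1],[0,0,0,0,1],[0,0,0,0,1]]'
python3 -c "
from h import *
from station import robot
o=show(robot);print(Rt(o).T@o['force'],Rt(o).T@o['moment'])"
```

```text
clock: 15.5
tcp_pos: [0.5905, 0.007, 0.1211]
eef_rot: [2.467, 1.57, -0.168]
force: [0.9, -1.2, 0.4]
width: 0.0042
t15.50 tcp [590.5   7.  121.1] toolx [ 0. -0. -1.] jaw deg -61.0 F [ 0.9 -1.2  0.4] M [-0.19 -0.12  0.01] w 4.23 q6 1.06
[-0.40634008  1.49491092 -0.21117043] [-0.00743336  0.01066799  0.22438081]
```

```bash
python3 -m jog '[[0,0.0011,0.0002,0,1],[0.003,0,0,0,1],[0.004,0,0,0,1],[0.004,0,0,0,1],[0.004,0,0,0,1],[0.003,0,0,0,1],[0.001,0,0,0,1],[0,0,0,0,1]]'
python3 -c "
from h import *
from station import robot
o=show(robot);print(Rt(o).T@o['force'],Rt(o).T@o['moment'])"
```

```text
clock: 16.5
tcp_pos: [0.5906, 0.006, 0.1019]
eef_rot: [-0.669, 1.571, 2.978]
force: [0.5, -0.0, -1.0]
width: 0.004
t16.50 tcp [590.6   6.  101.9] toolx [-0.  0. -1.] jaw deg -61.0 F [ 0.5 -0.  -1. ] M [ 0.1  -0.06 -0.05] w 3.96 q6 1.05
[ 1.0067951   0.27689538 -0.4722966 ] [ 0.05108568  0.10378783 -0.06213703]
```

Foot is at about 47.5 mm; going down gently into the pocket.

```bash
python3 -m jog '[[0.001,0,0,0,1],[0.001,0,0,0,1],[0.001,0,0,0,1],[0.001,0,0,0,1],[0.0008,0,0,0,1],[0,0,0,0,1],[0,0,0,0,1],[0,0,0,0,1]]'
python3 -c "
from h import *
from station import robot
o=show(robot);print(Rt(o).T@o['force'],Rt(o).T@o['moment'])"
```

```text
clock: 17.5
tcp_pos: [0.5907, 0.006, 0.0971]
eef_rot: [-1.428, 1.571, 2.22]
force: [0.7, 1.0, -0.2]
width: 0.0041
t17.50 tcp [590.7   6.   97.1] toolx [-0.  0. -1.] jaw deg -61.0 F [ 0.7  1.  -0.2] M [ 0.21 -0.13 -0.02] w 4.07 q6 1.05
[ 0.15048892 -0.55866676 -1.12867271] [ 0.02358731  0.21889905 -0.12408164]
```

```bash
python3 -m jog '[[0.0008,0,-0.0003,0,1],[0,0,0,0,1],[0,0,0,0,1],[0,0,0,0,1],[0,0,0,0,0.8],[0,0,0,0,0.7],[0,0,0,0,0.6],[0,0,0,0,0.6]]'
python3 fing.py 7
```

```text
clock: 18.5
tcp_pos: [0.5909, 0.0061, 0.0964]
eef_rot: [2.129, 1.571, -0.506]
force: [0.1, -0.0, 0.6]
width: 0.0346
t18.50 tcp [590.9   6.1  96.4] toolx [ 0. -0. -1.] jaw deg -61.0 F [ 0.1 -0.   0.6] M [-0.03  0.01  0.01] w 34.57 q6 1.05
-20 27 N [-2.2  9.4 16.1] J [-17.9  -5.6   0.5   6.6  22.5]
-15 20 N [-7.6  4.3 11.8] J [-20.2 -17.8 -16.3  22.2  25.5]
-10 28 N [-9.   3.9 14.1] J [-19.3 -17.  -15.1  27.3  30.8]
-5 31 N [-7.9  5.9 13. ] J [-19.7 -17.2  23.2  29.7  33.4]
0 34 N [-7.1  5.7 12.7] J [-19.4 -17.2   3.   29.9  32.2]
5 33 N [-9.5  4.2 13.2] J [-19.3 -17.5  22.9  29.6  31.9]
10 33 N [-8.   6.  12.7] J [-21.2 -17.  -15.4  28.8  32.5]
15 30 N [-8.5  7.1 13. ] J [-20.4 -17.2  21.8  30.7  32.4]
284 179
```

View pics/crop7.png

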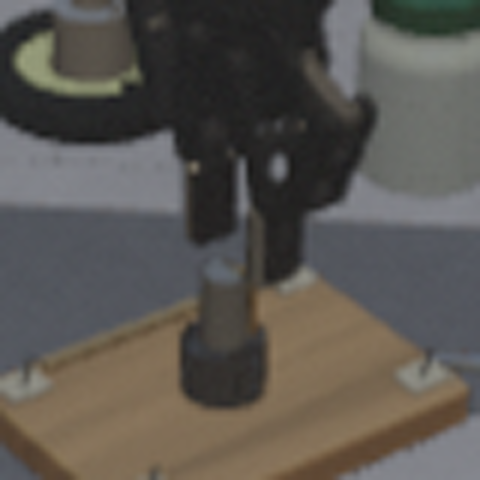

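Run:
```python
from h import *
from station import robot
d=load("pics/top0.npz");P,ok=cloud(d);Q=P[ok]
hs=cv2.cvtColor(d["pixels"],cv2.COLOR_RGB2HSV)[ok]
m=(Q[:,2]>.085)&(Q[:,2]<.115)&(np.hypot(Q[:,0]-.65,Q[:,1]-.22)<.15);print("jar",Q[m].mean(0),Q[m].min(0),Q[m].max(0))
plan(robot,.558,.2835,.15,-60)
```

```text
jar [0.70735797 0.20047519 0.09897427] [0.67900362 0.17202022 0.0852044 ] [0.73776289 0.22938891 0.10572588]
t18.55 tcp [591.    6.1  96.4] toolx [ 0. -0. -1.] jaw deg -61.0 F [-0.2 -0.4 -0.4] M [ 0.03  0.08 -0.03] w 34.12 q6 1.05
turn -1.0 shift mm: before-turn axes [ -53.6 -258.6 -105.6]  after-turn axes [ -53.6 -256.7 -110.1]
```

```bash
python3 -m jog '[[-0.03,0,0,0,0.6],[-0.024,0,0,0,0.3],[0,-0.041,-0.0176,0,0.25],[0,-0.055,-0.0236,0,0.25],[0,-0.055,-0.0236,0,0.25],[0,-0.055,-0.0236,0,0.25],[0,-0.041,-0.0176,0,0.25],[0,-0.0097,0.0004,-1,0.25]]'
python3 - <<'E'
from h import *
from station import robot
show(robot)
o=[]
for n in("side","top"):
    d=robot.get_image(n);np.savez(f"pics/{n}8.npz",**d)
    u,v=proj(d,[.586,.003,.06])[0].astype(int)
    o.append(cv2.resize(d["pixels"][v-25:v+25,u-25:u+25,::-1],None,fx=8,fy=8,interpolation=cv2.INTER_CUBIC))
cv2.imwrite("pics/crop8.png",np.hstack(o));show(robot)
E
```

```text
clock: 19.55
tcp_pos: [0.5584, 0.2846, 0.1504]
eef_rot: [-3.027, 1.57, 0.642]
force: [-0.2, -0.9, -0.1]
width: 0.0638
t19.55 tcp [558.4 284.6 150.4] toolx [ 0.001  0.001 -1.   ] jaw deg -59.77 F [-0.2 -0.9 -0.1] M [-0.03 -0.03  0.06] w 63.79 q6 1.5
t19.65 tcp [558.  282.4 150.2] toolx [-0.001 -0.    -1.   ] jaw deg -59.86 F [ 0.4 -0.6  0. ] M [ 0.01  0.02 -0.04] w 64.2 q6 1.49
```

View pics/crop8.png

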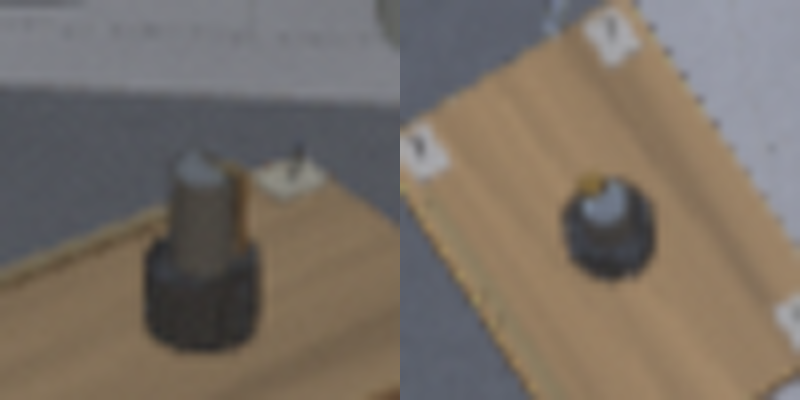

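Run:
```python
from h import *
for n in("side","top"):
    d=load(f"pics/{n}8.npz");u,v=proj(d,[.586,.003,.06])[0].astype(int)
    f=lambda p:((proj(d,p)[0]-[u-25,v-25]+.5)*8).round(0)
    for z in(.072,.075,.087):print(n,"key top",z,f([.592+.0009,.0065+.0005,z]),end=" ")
    print("axle top",f([.5848,.0028,.078]),"shoulder c",f([.5848,.0028,.044]))
```

```text
side key top 0.072 [233. 171.] side key top 0.075 [233. 162.] side key top 0.087 [234. 129.] axle top [209. 163.] shoulder c [207. 255.]
top key top 0.072 [192. 186.] top key top 0.075 [191. 183.] top key top 0.087 [189. 175.] axle top [203. 201.] shoulder c [208. 224.]
```

```bash
python3 - <<'E'
from h import *
from station import robot
d=load("pics/top0.npz");o=ortho(d,.558,.2845,.052,.03,8000)
cv2.imwrite("pics/hub.png",o[:,:,::-1])
plan(robot,.558,.2835,.047,-60)
E
python3 -m jog '[[0.02,0,0,0,0.25],[0.03,0,0,0,0.25],[0.03,0,0,0,0.25],[0.012,0,0,0,0.25],[0.006,0,0,0,0.25],[0,0,0,0,0.25],[0,0,0,0,0.25],[0,0,0,0,0.25]]'
python3 fing.py 9
```

```text
t19.65 tcp [558.  282.4 150.2] toolx [-0.001 -0.    -1.   ] jaw deg -59.86 F [ 0.4 -0.6  0. ] M [ 0.01  0.02 -0.04] w 64.2 q6 1.49
turn 0.14 shift mm: before-turn axes [103.2  -1.   -0.6]  after-turn axes [103.2  -1.   -0.6]
clock: 20.65
tcp_pos: [0.5593, 0.2821, 0.0533]
eef_rot: [3.071, 1.569, 0.454]
force: [0.3, -0.0, 0.2]
width: 0.0639
t20.65 tcp [559.3 282.1  53.3] toolx [ 0.001  0.001 -1.   ] jaw deg -59.99 F [ 0.3 -0.   0.2] M [ 0.04 -0.03 -0.  ] w 63.86 q6 1.5
-20 16 N [-0.5 12.2 20.7] J [-4.4  3.9  9.5 13.5 15.8]
-15 24 N [-8.7  7.4 23.2] J [-22.1  -8.8   6.4  13.6  38.4]
-10 36 N [-9.8  7.5 19.6] J [-34.7 -14.9   4.3  15.5  41.1]
-5 64 N [-15.3   6.9  19.4] J [-30.9 -17.5  -4.   14.4  44. ]
0 38 N [-7.3  5.2 14. ] J [-34.9 -29.6   0.5  43.3  46.3]
5 20 N [-7.2  3.1 12.3] J [-33.7 -32.1 -28.4  43.6  46.2]
10 23 N [-7.4  7.2 12.9] J [-34.9 -32.   33.5  43.3  47.7]
15 29 N [-6.6  4.7 10.9] J [-45.1 -33.1  36.2  45.2  47.4]
260 141
```

View pics/hub.png

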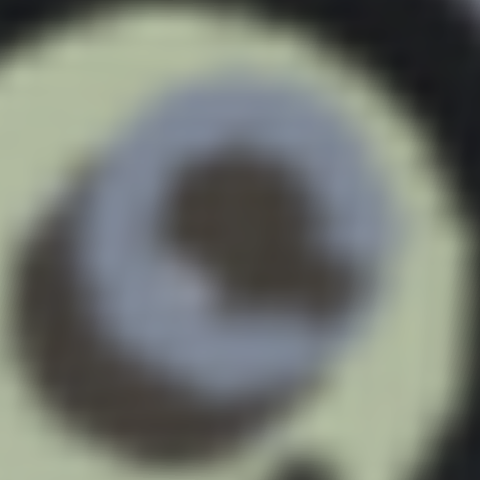

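View pics/crop9.png

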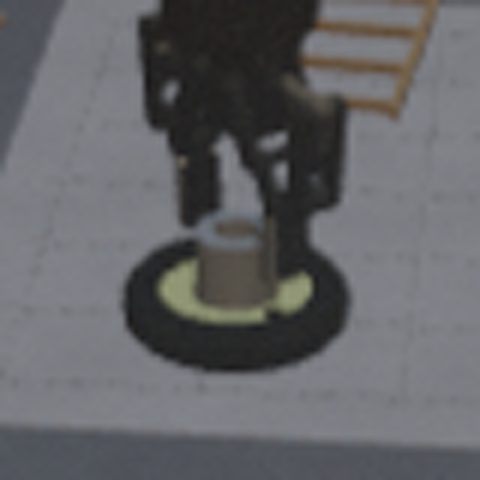

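```bash
python3 -m jog '[[0.002,-0.0012,0,0,0.25],[0.002,-0.0011,0,0,0.25],[0.002,0,0,0,0.3],[0,0,0,0,0.35],[0,0,0,0,0.4],[0,0,0,0,0.45],[0,0,0,0,0.5],[0,0,0,0,0.6]]' 50
python3 -m jog '[[0,0,0,0,0.8],[0,0,0,0,0.8],[0,0,0,0,0.8],[0,0,0,0,0.8],[0,0,0,0,0.8],[0,0,0,0,0.8],[0,0,0,0,0.8],[0,0,0,0,0.8]]' 70
python3 fing.py 10
```

```text
clock: 21.7
tcp_pos: [0.5577, 0.2843, 0.047]
eef_rot: [-2.371, 1.57, 1.295]
force: [-3.2, 2.5, 5.1]
width: 0.0382
clock: 22.7
tcp_pos: [0.5577, 0.2843, 0.0471]
eef_rot: [-2.512, 1.57, 1.153]
force: [-2.1, 1.8, 6.4]
width: 0.0379
t22.70 tcp [557.7 284.3  47.1] toolx [ 0.     0.001 -1.   ] jaw deg -60.0 F [-2.1  1.8  6.4] M [0.31 0.53 0.02] w 37.92 q6 1.5
-20 24 N [-42.9  14.8  28. ] J [-11.9   0.4  12.6  19.6  49.9]
-15 18 N [-6.  11.1 20.4] J [-24.    4.7  13.8  26.2  29.8]
-10 26 N [-6.9 12.1 21.3] J [-15.9  -9.4   9.9  25.2  29.8]
-5 23 N [-5.7 12.  20.3] J [-10.8   4.9  18.2  30.4  35.1]
0 43 N [-9.2  8.9 19.8] J [-17.8 -10.4   2.8  24.7  32.7]
5 38 N [-8.3  8.6 18.3] J [-19.5 -16.8  -0.   30.7  35.6]
10 24 N [-6.5  7.4 12.8] J [-29.2 -19.8 -15.6  27.2  33.7]
15 24 N [-7.5  6.7 12.7] J [-29.  -21.1 -16.7  29.3  32.8]
259 143
```

View pics/crop10.png

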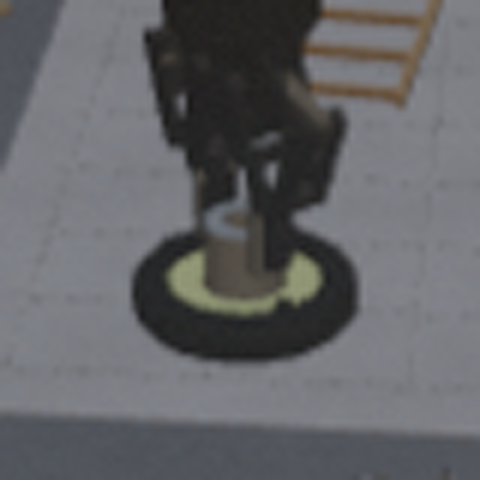

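```bash
python3 -m jog '[[0,0,0,0,0.8],[-0.004,0,0,0,0.8],[-0.01,0,0,0,0.8],[-0.02,0,0,0,0.8],[-0.03,0,0,0,0.8],[-0.025,0,0,0,0.8],[-0.011,0,0,0,0.8],[0,0,0,0,0.8]]' 100
python3 fing.py 11
```

```text
clock: 23.75
tcp_pos: [0.5581, 0.284, 0.1476]
eef_rot: [3.034, 1.569, 0.416]
force: [-0.3, 0.8, -3.5]
width: 0.0376
t23.75 tcp [558.1 284.  147.6] toolx [ 0.002  0.001 -1.   ] jaw deg -60.0 F [-0.3  0.8 -3.5] M [ 0.04 -0.08  0.04] w 37.64 q6 1.5
-20 19 N [-3.  16.6 36. ] J [-20.2   3.5  11.6  18.5  20.8]
-15 20 N [-5.1 12.8 20.3] J [-11.8   5.   16.7  26.3  27.2]
-10 23 N [-2.8 12.4 21.2] J [-21.7   6.1  20.3  28.2  33.4]
-5 36 N [-7.5 12.2 21.2] J [-22.2  -6.3  16.   29.8  32.7]
0 44 N [-8.4  7.6 19.3] J [-22.4 -13.6   1.6  22.4  32.9]
5 43 N [-7.   9.1 18.7] J [-21.4 -17.6   9.3  29.9  34.9]
10 26 N [-11.2   3.8  11.5] J [-24.8 -21.2   2.2  31.9  35.5]
15 29 N [-6.4  5.3 13.7] J [-21.6 -17.4  23.6  31.9  33.3]
259 111
```

View pics/crop11.png

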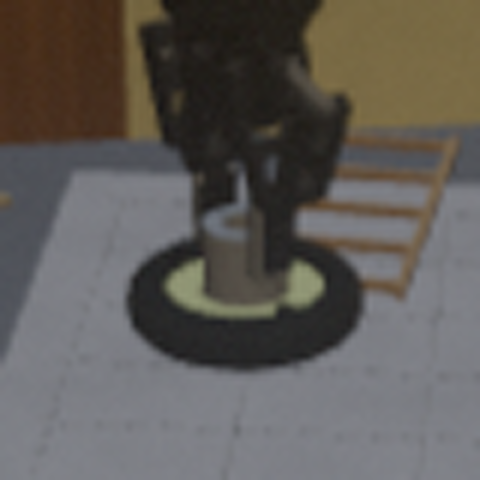

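Run:
```python
from h import *
from station import robot
plan(robot,.585,.0017,.1476,-60)
```

```text
t23.80 tcp [557.5 283.7 146.5] toolx [ 0. -0. -1.] jaw deg -60.0 F [ 0.3 -0.4 -3.2] M [-0.04  0.    0.01] w 37.21 q6 1.5
turn 0.0 shift mm: before-turn axes [ -1.1 258.  117.2]  after-turn axes [ -1.1 258.  117.2]
```

```bash
python3 -m jog '[[0,0.025,0.0113,0,0.8],[0,0.048,0.0218,0,0.8],[0,0.053,0.0241,0,0.8],[0,0.053,0.0241,0,0.8],[0,0.046,0.0209,0,0.8],[0,0.025,0.0114,0,0.8],[0,0.008,0.0036,-5,0.8],[0,0,0,-10,0.8]]' 100
python3 -m jog '[[0,0,0,-10,0.8],[0,0,0,-10,0.8],[0,0,0,-10,0.8],[0,0,0,-10,0.8],[0,0,0,-5,0.8],[0,0,0,0,0.8],[0,0,0,0,0.8],[0,0,0,0,0.8]]' 100
python3 fing.py 12
python3 - <<'E'
from h import *
from station import robot
plan(robot,.585,.0017,.1311,0)
E
```

```text
clock: 24.8
tcp_pos: [0.5844, 0.0007, 0.145]
eef_rot: [-0.783, 1.568, -3.136]
force: [0.2, 0.3, -3.3]
width: 0.0374
clock: 25.8
tcp_pos: [0.585, 0.0018, 0.1461]
eef_rot: [-1.605, 1.57, 3.107]
force: [-0.5, 0.3, -3.5]
width: 0.037
t25.80 tcp [585.    1.8 146.1] toolx [-0.001  0.    -1.   ] jaw deg -0.06 F [-0.5  0.3 -3.5] M [ 0.01  0.02 -0.04] w 36.97 q6 -0.02
-20 33 N [ 5.4 16.7 21.9] J [-20.6 -15.4  -5.2   8.8  17.4]
-15 37 N [ 7.9 16.3 21.5] J [-23.5 -15.8  -3.3  11.4  21.5]
-10 50 N [-12.3  11.5  22. ] J [-28.8 -16.8  -0.8  14.8  28.2]
-5 63 N [-12.1  10.9  20.7] J [-30.1 -15.7   1.1  19.   29.3]
0 110 N [-16.6   8.8  20.7] J [-29.4 -14.1  -0.7  12.6  25.7]
5 54 N [-12.5   8.2  19.8] J [-31.1 -21.4  -3.5  17.4  29.5]
10 23 N [ 2.  10.6 14. ] J [-32.4 -25.4  18.   24.9  29.4]
15 28 N [-0.1  8.7 13.7] J [-32.5 -27.8  -0.4  24.5  30.7]
282 162
t25.85 tcp [585.1   1.8 146.2] toolx [-0. -0. -1.] jaw deg -0.04 F [-0.3 -0.5 -2.7] M [-0.03 -0.   -0.01] w 37.19 q6 -0.02
turn -0.04 shift mm: before-turn axes [15.1 -0.1  0.1]  after-turn axes [15.1 -0.1  0.1]
```

View pics/crop12.png

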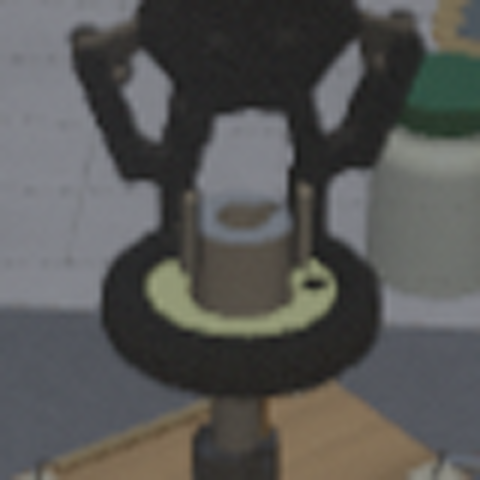

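Run:
```python
from h import *
d=load("pics/side12.npz");o=ortho(d,.585,.003,.151,.028,9000)
cv2.circle(o,(252,252),3,(255,0,0),-1)
cv2.imwrite("pics/hub12.png",o[:,:,::-1])
```

```text
(no output)
```

View pics/hub12.png

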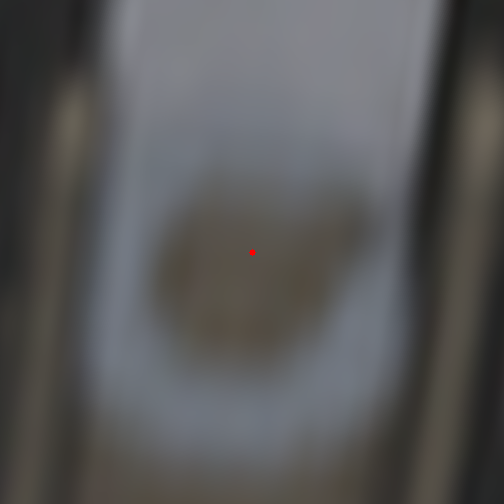

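```bash
python3 -m jog '[[0.005,0,0,0,0.8],[0.006,0,0,0,0.8],[0.006,0,0,0,0.8],[0.003,0,0,0,0.8],[0.001,0,0,0,0.8],[0.001,0,0,0,0.8],[0,0,0,0,0.8],[0,0,0,0,0.8]]'
python3 -c "
from h import *
from station import robot
show(robot)"
```

```text
clock: 26.85
tcp_pos: [0.5853, 0.0018, 0.1246]
eef_rot: [1.556, 1.57, -0.015]
force: [0.4, -0.2, -3.5]
width: 0.037
t26.85 tcp [585.3   1.8 124.6] toolx [ 0. -0. -1.] jaw deg 0.01 F [ 0.4 -0.2 -3.5] M [-0.02  0.02 -0.03] w 37.04 q6 -0.02
```

```bash
python3 -m jog '[[0.0005,0,0,0,0.8],[0.0005,0,0,0,0.8],[0.0005,0,0,0,0.8],[0.0005,0,0,0,0.8],[0.0005,0,0,0,0.8],[0.0005,0,0,0,0.8],[0,0,0,0,0.8],[0,0,0,0,0.8]]'
python3 -c "
from h import *
from station import robot
show(robot)"
```

```text
clock: 27.85
tcp_pos: [0.5852, 0.0018, 0.1214]
eef_rot: [1.755, 1.571, 0.184]
force: [0.2, 0.7, -2.7]
width: 0.037
t27.85 tcp [585.2   1.8 121.4] toolx [ 0.  0. -1.] jaw deg 0.0 F [ 0.2  0.7 -2.7] M [0.03 0.01 0.01] w 37.0 q6 -0.02
```

```bash
python3 -m jog '[[0.0005,0,0,0,0.8],[0.0005,0,0,0,0.8],[0.0005,0,0,0,0.8],[0.0005,0,0,0,0.8],[0.0005,0,0,0,0.8],[0,0,0,0,0.8],[0,0,0,0,0.8],[0,0,0,0,0.8]]'
python3 -c "
from h import *
from station import robot
show(robot)"
```

```text
clock: 28.85
tcp_pos: [0.5852, 0.0019, 0.119]
eef_rot: [2.09, 1.571, 0.519]
force: [-1.2, 0.1, 2.1]
width: 0.0372
t28.85 tcp [585.2   1.9 119. ] toolx [ 0.  0. -1.] jaw deg 0.0 F [-1.2  0.1  2.1] M [0.19 0.27 0.02] w 37.18 q6 -0.02
```

```bash
python3 -m jog '[[0,-0.0004,-0.0003,0,0.8],[0,-0.0004,-0.0003,0,0.8],[0,0,0,0,0.8],[0,0,0,0,0.8],[0,0,0,0,0.8],[0,0,0,0,0.8],[0,0,0,0,0.8],[0,0,0,0,0.8]]'
python3 -c "
from h import *
from station import robot
show(robot)"
```

```text
clock: 29.85
tcp_pos: [0.5844, 0.0024, 0.1189]
eef_rot: [1.584, 1.571, 0.013]
force: [0.2, 0.8, -2.7]
width: 0.0369
t29.85 tcp [584.4   2.4 118.9] toolx [ 0.  0. -1.] jaw deg 0.0 F [ 0.2  0.8 -2.7] M [ 0.   -0.01  0.01] w 36.93 q6 -0.02
```

```bash
python3 -m jog '[[0.0005,0,0,0,0.8],[0.0005,0,0,0,0.8],[0.0005,0,0,0,0.8],[0,0,0,0,0.8],[0.0004,0,0,0,0.8],[0,0,0,0,0.8],[0,0,0,0,0.8],[0,0,0,0,0.8]]'
python3 -c "
from h import *
from station import robot
show(robot)"
```

```text
clock: 30.85
tcp_pos: [0.5844, 0.0024, 0.117]
eef_rot: [1.461, 1.571, -0.109]
force: [-0.0, -0.1, -2.7]
width: 0.0369
t30.85 tcp [584.4   2.4 117. ] toolx [ 0. -0. -1.] jaw deg 0.0 F [-0.  -0.1 -2.7] M [0.03 0.03 0.07] w 36.94 q6 -0.02
```

```bash
python3 -m jog '[[0.0004,0,0,0,0.8],[0,0,0,0,0.8],[0.0004,0,0,0,0.8],[0,0,0,0,0.8],[0.0004,0,0,0,0.8],[0,0,0,0,0.8],[0,0,0,0,0.8],[0,0,0,0,0.8]]'
python3 -c "
from h import *
from station import robot
show(robot)"
```

```text
clock: 31.85
tcp_pos: [0.5844, 0.0024, 0.1158]
eef_rot: [0.636, 1.571, -0.935]
force: [-0.8, -0.6, -3.3]
width: 0.0371
t31.85 tcp [584.4   2.4 115.8] toolx [ 0. -0. -1.] jaw deg 0.0 F [-0.8 -0.6 -3.3] M [0.03 0.03 0.03] w 37.12 q6 -0.02
```

```bash
python3 -m jog '[[0.0005,0,0,0,0.8],[0,0,0,0,0.8],[0.0005,0,0,0,0.8],[0,0,0,0,0.8],[0.0005,0,0,0,0.8],[0,0,0,0,0.8],[0.0005,0,0,0,0.8],[0,0,0,0,0.8]]'
python3 -c "
from h import *
from station import robot
show(robot)"
```

```text
clock: 32.85
tcp_pos: [0.5843, 0.0024, 0.1137]
eef_rot: [-1.65, 1.571, 3.062]
force: [0.5, 0.1, -3.6]
width: 0.0369
t32.85 tcp [584.3   2.4 113.7] toolx [-0.  0. -1.] jaw deg 0.0 F [ 0.5  0.1 -3.6] M [-0.03  0.02  0.04] w 36.89 q6 -0.02
```

```bash
python3 -m jog '[[0.001,0,0,0,0.8],[0.001,0,0,0,0.8],[0.001,0,0,0,0.8],[0.001,0,0,0,0.8],[0.001,0,0,0,0.8],[0.001,0,0,0,0.8],[0,0,0,0,0.8],[0,0,0,0,0.8]]'
python3 fing.py 13 | head -1
```

```text
clock: 33.85
tcp_pos: [0.5844, 0.0024, 0.1078]
eef_rot: [1.858, 1.571, 0.287]
force: [0.1, -0.2, -3.9]
width: 0.037
t33.85 tcp [584.4   2.4 107.8] toolx [ 0.  0. -1.] jaw deg 0.0 F [ 0.1 -0.2 -3.9] M [-0.02  0.04 -0.01] w 37.04 q6 -0.02
```

View pics/crop13.png

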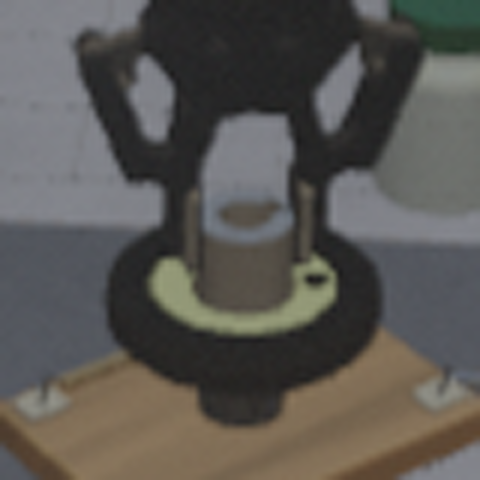

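The wheel is level and on the axle, and the keyway is free over the key. I'll keep going down.

```bash
python3 -m jog '[[0.0015,0,0,0,0.8],[0.002,0,0,0,0.8],[0.002,0,0,0,0.8],[0.002,0,0,0,0.8],[0.002,0,0,0,0.8],[0.002,0,0,0,0.8],[0.001,0,0,0,0.8],[0,0,0,0,0.8]]'
python3 -c "
from h import *
from station import robot
show(robot)"
```

```text
clock: 34.9
tcp_pos: [0.5843, 0.0024, 0.0952]
eef_rot: [-1.808, 1.571, 2.904]
force: [-0.6, -0.5, -3.5]
width: 0.0375
t34.90 tcp [584.3   2.4  95.2] toolx [-0.  0. -1.] jaw deg -0.0 F [-0.6 -0.5 -3.5] M [-0.05  0.05 -0.03] w 37.49 q6 -0.02
```

Hub bottom is at about 50.1 mm, 6 mm from home.

```bash
python3 -m jog '[[0.001,0,0,0,0.8],[0.001,0,0,0,0.8],[0.001,0,0,0,0.8],[0.0005,0,0,0,0.8],[0.0005,0,0,0,0.8],[0.0005,0,0,0,0.8],[0,0,0,0,0.8],[0,0,0,0,0.8]]'
python3 -c "
from h import *
from station import robot
show(robot)"
python3 -m jog '[[0.0003,0,0,0,0.8],[0,0,0,0,0.8],[0.0003,0,0,0,0.8],[0,0,0,0,0.8],[0.0003,0,0,0,0.8],[0,0,0,0,0.8],[0,0,0,0,0.8],[0,0,0,0,0.8]]'
python3 -c "
from h import *
from station import robot
show(robot)"
```

```text
clock: 35.9
tcp_pos: [0.5844, 0.0024, 0.0908]
eef_rot: [2.209, 1.571, 0.639]
force: [-0.3, 0.3, -2.5]
width: 0.037
t35.90 tcp [584.4   2.4  90.8] toolx [ 0.  0. -1.] jaw deg 0.0 F [-0.3  0.3 -2.5] M [-0.03 -0.02 -0.04] w 37.04 q6 -0.02
clock: 36.9
tcp_pos: [0.5844, 0.0024, 0.0899]
eef_rot: [-1.413, 1.571, -2.984]
force: [0.5, 0.4, -3.3]
width: 0.0369
t36.90 tcp [584.4   2.4  89.9] toolx [-0. -0. -1.] jaw deg 0.0 F [ 0.5  0.4 -3.3] M [-0.01  0.02 -0.02] w 36.94 q6 -0.02
```

```bash
python3 -m jog '[[0.0003,0,0,0,0.8],[0,0,0,0,0.8],[0.0003,0,0,0,0.8],[0,0,0,0,0.8],[0.0003,0,0,0,0.8],[0,0,0,0,0.8],[0,0,0,0,0.8],[0,0,0,0,0.8]]'
python3 -c "
from h import *
from station import robot
show(robot)"
```

```text
clock: 37.9
tcp_pos: [0.5844, 0.0024, 0.0892]
eef_rot: [1.814, 1.571, 0.243]
force: [-2.5, 0.6, 4.7]
width: 0.0368
t37.90 tcp [584.4   2.4  89.2] toolx [ 0.  0. -1.] jaw deg -0.0 F [-2.5  0.6  4.7] M [ 0.02  0.41 -0.  ] w 36.75 q6 -0.02
```

```bash
python3 -m jog '[[0,0,0,0,0.5],[0,0,0,0,0.5],[0,0,0,0,0.45],[0,0,0,0,0.4],[0,0,0,0,0.35],[0,0,0,0,0.3],[0,0,0,0,0.25],[0,0,0,0,0.25]]' 20
python3 fing.py 14 | head -1
```

```text
clock: 38.9
tcp_pos: [0.5844, 0.0024, 0.089]
eef_rot: [2.871, 1.571, 1.3]
force: [-0.1, -0.4, 0.3]
width: 0.0639
t38.90 tcp [584.4   2.4  89. ] toolx [ 0.  0. -1.] jaw deg 0.0 F [-0.1 -0.4  0.3] M [ 0.02 -0.03 -0.02] w 63.89 q6 -0.02
```

View pics/crop14.png

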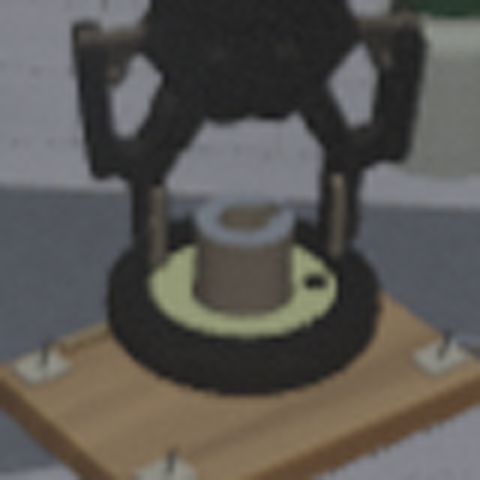

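Released and standing level. I'll raise straight up, move off, and check from both cameras.

```bash
python3 -m jog '[[-0.01,0,0,0,0.25],[-0.03,0,0,0,0.25],[-0.04,0,0,0,0.25],[-0.04,0,0,0,0.25],[-0.02,0.0,0.04,0,0.25],[0,0,0.055,0,0.25],[0,0,0.055,0,0.25],[0,0,0.04,0,0.25]]'
python3 -m jog '[[0,-0.03,0.04,0,0.25],[0,-0.03,0.04,0,0.25],[0,-0.03,0.04,0,0.25],[0,-0.02,0.02,0,0.25],[0,0,0,0,0.25],[0,0,0,0,0.25],[0,0,0,0,0.25],[0,0,0,0,0.25]]'
python3 - <<'E'
from h import *
from station import robot
show(robot);o=[]
for n in("side","top"):
    d=robot.get_image(n);np.savez(f"pics/{n}15.npz",**d);cv2.imwrite(f"pics/{n}15.png",d["pixels"][:,:,::-1])
    u,v=proj(d,[.585,.003,.07])[0].astype(int)
    o.append(cv2.resize(d["pixels"][v-38:v+38,u-38:u+38,::-1],None,fx=5,fy=5,interpolation=cv2.INTER_CUBIC))
    P,ok=cloud(d);Q=P[ok];r=np.hypot(Q[:,0]-.5845,Q[:,1]-.0025)
    b=Q[(r<.018)&(r>.0125)&(Q[:,2]>.085)];
    t=Q[(r<.052)&(r>.044)&(Q[:,2]>.055)&(Q[:,2]<.08)]
    print(n,"boss top z med",np.median(b[:,2]),len(b),"tyre top med",np.median(t[:,2]),len(t))
    A=np.c_[t[:,:2]-[.5845,.0025],np.ones(len(t))];print(" tyre plane",np.linalg.lstsq(A,t[:,2],rcond=None)[0].round(4))
cv2.imwrite("pics/crop15.png",np.hstack(o))
E
```

```text
clock: 39.95
tcp_pos: [0.5843, -0.1898, 0.23]
eef_rot: [1.112, 1.57, -0.459]
force: [0.8, 0.1, 0.3]
width: 0.064
clock: 40.95
tcp_pos: [0.475, -0.3269, 0.229]
eef_rot: [3.052, 1.571, 1.483]
force: [0.9, 0.0, 0.4]
width: 0.0639
t40.95 tcp [ 475.  -326.9  229. ] toolx [ 0.  0. -1.] jaw deg 0.08 F [0.9 0.  0.4] M [0.   0.04 0.01] w 63.94 q6 -0.62
side boss top z med 0.09360985948001821 10 tyre top med 0.06556393119803727 112
 tyre plane [0.0046 0.0104 0.0655]
top boss top z med 0.09335736164641806 56 tyre top med 0.06603110437118032 251
 tyre plane [0.0013 0.0022 0.0657]
```

View pics/crop15.png

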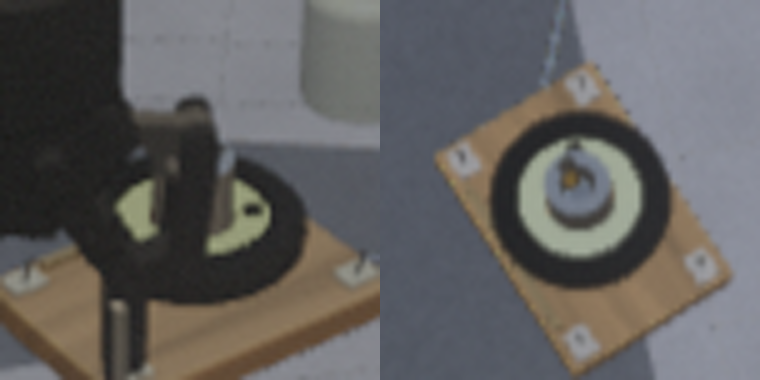

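View pics/side15.png

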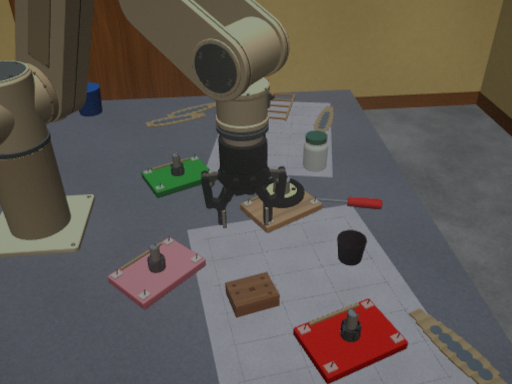

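Run:
```python
from h import *
from station import robot
d=load("pics/top15.npz");P,ok=cloud(d);im=d["pixels"].astype(int)
r=np.hypot(P[...,0]-.592,P[...,1]-.007)<.012
m=r&ok&((im[...,0]-im[...,2])>35)&(P[...,2]<.085)&(P[...,2]>.05);print("brass px",m.sum(),P[m].round(4))
a=load("pics/side0.npz")["pixels"].astype(int);b=load("pics/side15.npz")["pixels"].astype(int)
for n,(u,v,w) in dict(jar=(316,150,18),cup=(351,247,18),driver=(360,202,22)).items(): print(n,np.abs(a-b)[v-w:v+w,u-w:u+w].mean().round(2))
```

```text
brass px 4 [[0.5959 0.0083 0.0696]
 [0.5947 0.0051 0.0728]
 [0.5922 0.0084 0.0712]
 [0.5913 0.0053 0.0737]]
jar 4.14
cup 3.36
driver 4.07
```

Key top is at about 72 mm, as it should be when seated. The bystanders show only image noise. Handing in.

```bash
python3 -c "
from station import robot
print(robot.finish_job())"
```

```text
the job is handed in; nothing more can be done
None
```

The key is in the slot of the pine board's axle and the wheel is home on the shoulder. I let go, moved the gripper clear and handed the job in at about 41 s; no verdict was reported.

**Key:** I lowered it from above into the slot, felt the slot's back and both side walls, and released it with its foot about 2 mm into the pocket. The last top view puts its top at about 72 mm (four brass pixels, 70–74 mm), which is the seated height.

**Wheel:** I turned the gripped hub 60° to the keyway direction seen in the images and lowered it slowly. It touched the axle's top edge once, so I shifted it about 1 mm. The keyway then passed over the key with no contact felt, so the turn-by-feel search on the key was not needed.

**Forces:** The highest readings were about 8 N of load when the hub met the shoulder and about 6 N at the axle's edge. I read forces only at the end of each 1 s move, so brief peaks could have been missed.

**Last checks:**
- The boss top is at 93.5 mm (94 expected) and the tyre top at 66 mm (66 expected).
- The top camera shows the wheel level. The side camera's fit tilts by about 0.6°, but the gripper partly blocked that view.
- The jar, cup and screwdriver are unchanged in the images.
- The two cameras disagreed with each other and with the arm by 1–3 mm, so I went by touch for the final fits.

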